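Pack and tension a spice carrier

TASK

Pack the spice carrier: stand all the black jars from the board in its wooden bed, then use the wooden straightedge to push them into one straight row flat against the back fence, and put the straightedge back on the cork mat. Then wind the red tension wheel clockwise until the row is firmly clamped and the red pointer stands in the green band, and last slide the orange lock to the white line. Leave the mug, the timer and the egg cup where they are.

Things in the scene. Friction and masses are not known exactly. Their poses are not given: they have to be found in the camera images.
- carrier: fixed spice carrier with a light wooden bed, top 14 mm above the worktop. Origin on the worktop; own x to the back fence, y along the row, z up. The bed is clear from its front edge, x = -52 mm, to the fence's face, x = +42 mm, and from the end stop's face, y = -230 mm, to the pressure plate. A jar flat against the fence has its centre at x = +13 mm. Fence 8 mm thick, top at z = 40 mm
- end_stop: fixed wooden end stop of the carrier, 52 x 14 x 44 mm; its origin lies on the bed in its face, which looks along the carrier's +y to the row. The row is pushed against it
- wheel (a joint): red tension wheel, 90 mm across, upright axis, on a grey gearbox: angle in rad, growing clockwise seen from above, 0 to 24. Each rad drives the pressure plate 7 mm along the carrier's -y, to the end stop; at 0 the plate's face is at carrier y = +32 mm. It stays where left. Turning takes 0.2 N m, about 0.35 when the row is firm. Wind it by its crank pin through several turns
- wheel_hub (a point): point on the wheel's axis, 88 mm above the worktop (level with the middle of the crank pin)
- crank_pin (a point): middle of the black upright crank pin on the wheel, 14 mm across, free from 72 to 104 mm above the worktop, 35 mm from the wheel's axis; it goes round with the wheel
- plate (a joint): compression (m) of the spring behind the wooden pressure plate: 0 when free, hard stop at 0.014; 2.2 N per mm. Sliding the loose row takes up to 4 mm; once the row meets the end stop it rises with all further winding. The red pointer on the plate is in the green band of the carriage's white scale at 0.005 to 0.010 (middle 0.0075): the firm setting
- lock (a joint): orange lock slide: distance (m) from its near end, 0 to 0.05, growing along the carrier's +x (away from the robot); at 0.035 it is at the white line. Moves with about 2 N and stays where it is left
- lock_grip (a point): centre of the orange lock grip, a block 20 mm along its slide, 28 mm wide, 40 mm high, its top 68 mm above the worktop; the track's top is 28 mm above the worktop. The track lies across the carrier's +y end, 83 mm from the wheel's axis
- lock_line (a point): the white line across the lock's track, where the middle of the grip (it has a white line too) must come to stand
- jar_a_mid (a point): black round spice jar with a screw lid, 58 mm across, 50 mm high, about 180 g; this point is its centre, 25 mm above its foot, z up the jar. Two to four of the jars are there; one that is absent reads None
- jar_b_mid (a point): black round spice jar with a screw lid, 58 mm across, 50 mm high, about 180 g; this point is its centre, 25 mm above its foot, z up the jar. Two to four of the jars are there; one that is absent reads None
- jar_c_mid (a point): black round spice jar with a screw lid, 58 mm across, 50 mm high, about 180 g; this point is its centre, 25 mm above its foot, z up the jar. Two to four of the jars are there; one that is absent reads None
- jar_d_mid (a point): black round spice jar with a screw lid, 58 mm across, 50 mm high, about 180 g; this point is its centre, 25 mm above its foot, z up the jar. Two to four of the jars are there; one that is absent reads None
- straightedge_grip (a point): centre of the blue handle of the loose wooden straightedge: a straight bar 210 mm long (its y), 32 mm thick (its x), 30 mm high (its z), steel strips on its two upright long faces, about 150 g; the handle stands on the middle of the bar, 22 mm along y, 30 mm along x, from 30 to 57 mm above the bar's foot; this point is 43 mm above the foot
- mat: fixed cork mat, 110 mm (its x) by 250 mm (its y), 4 mm thick, where the straightedge belongs, standing along it; a wooden lip 14 mm high and 6 mm thick runs along its front edge (its -x side); origin under its centre, on the worktop
- board: fixed light wooden board, 130 mm (its x) by 200 mm (its y), 10 mm thick, on which the jars stand at first; origin under its centre
- cream_mug: cream mug, upside down, 63 x 88 x 51 mm; leave it alone
- timer_1: round kitchen timer, white over black, 59 mm across, 47 mm high; leave it alone
- egg_cup: turned wooden egg cup, 47 mm across, 58 mm high; leave it alone
- straightedge: the same straightedge as a whole; origin under its centre, at the foot
- jar_a: the same jar as a whole; origin at its foot. None if absent
- jar_b: the same jar as a whole; origin at its foot. None if absent
- jar_c: the same jar as a whole; origin at its foot. None if absent
- jar_d: the same jar as a whole; origin at its foot. None if absent

How it is judged (in metres and radians):
On the way, in this order (a step that is already met when the one before it is completed fails the run):
1. every jar stands upright on the carrier's bed (x of jar_a_mid in the frame of carrier between -0.05 and 0.03 m and y of jar_a_mid in the frame of carrier between -0.23 and 0.03 m and z of jar_a_mid in the frame of carrier between 0.031 and 0.047 m and angle between each of jar_a_mid, jar_b_mid, jar_c_mid, jar_d_mid's own z axis and vertical below 0.15 rad and x of jar_b_mid in the frame of carrier between -0.05 and 0.03 m and y of jar_b_mid in the frame of carrier between -0.23 and 0.03 m and z of jar_b_mid in the frame of carrier between 0.031 and 0.047 m and x of jar_c_mid in the frame of carrier between -0.05 and 0.03 m and y of jar_c_mid in the frame of carrier between -0.23 and 0.03 m and z of jar_c_mid in the frame of carrier between 0.031 and 0.047 m and x of jar_d_mid in the frame of carrier between -0.05 and 0.03 m and y of jar_d_mid in the frame of carrier between -0.23 and 0.03 m and z of jar_d_mid in the frame of carrier between 0.031 and 0.047 m), for 0.2 s.
2. the straightedge has pushed the jars into one straight row flat against the back fence (within 4 mm) (x of jar_a_mid in the frame of carrier between 0.009 and 0.017 m and y of jar_a_mid in the frame of carrier between -0.23 and 0.03 m and z of jar_a_mid in the frame of carrier between 0.031 and 0.047 m and angle between each of jar_a_mid, jar_b_mid, jar_c_mid, jar_d_mid's own z axis and vertical below 0.15 rad and x of jar_b_mid in the frame of carrier between 0.009 and 0.017 m and y of jar_b_mid in the frame of carrier between -0.23 and 0.03 m and z of jar_b_mid in the frame of carrier between 0.031 and 0.047 m and x of jar_c_mid in the frame of carrier between 0.009 and 0.017 m and y of jar_c_mid in the frame of carrier between -0.23 and 0.03 m and z of jar_c_mid in the frame of carrier between 0.031 and 0.047 m and x of jar_d_mid in the frame of carrier between 0.009 and 0.017 m and y of jar_d_mid in the frame of carrier between -0.23 and 0.03 m and z of jar_d_mid in the frame of carrier between 0.031 and 0.047 m and (contact force between straightedge and jar_a above 0.3 N or contact force between straightedge and jar_b above 0.3 N or contact force between straightedge and jar_c above 0.3 N or contact force between straightedge and jar_d above 0.3 N)), for 0.05 s.
3. the straightedge stands on the cork mat again (x of straightedge_grip in the frame of mat between -0.05 and 0.05 m and y of straightedge_grip in the frame of mat between -0.06 and 0.06 m and height (world z) of straightedge_grip below 0.055 m), for 0.2 s.
4. the wheel is wound until the row is firm: the pointer stands in the green band and the row presses on the end stop (value of joint plate between 0.0045 and 0.0105 m and contact force between end_stop and anything else above 4 N), for 0.2 s.
5. the lock is slid to the white line, with the row still firm (all of step 4 and value of joint lock between 0.03 and 0.04 m), for 0.2 s.
At the end, for the whole second after the job is handed in: Jars upright on the bed within 7 mm of flat against the fence; row presses the end stop with over 4 N, plate spring compressed 4.5 to 10.5 mm (pointer in green band); lock within 5 mm of the white line; straightedge on the mat, within 50 mm (across) and 60 mm (along) of its centre (all of step 3 and all of step 5 and x of jar_a_mid in the frame of carrier between 0.006 and 0.02 m and y of jar_a_mid in the frame of carrier between -0.23 and 0.03 m and z of jar_a_mid in the frame of carrier between 0.031 and 0.047 m and angle between each of jar_a_mid, jar_b_mid, jar_c_mid, jar_d_mid's own z axis and vertical below 0.15 rad and x of jar_b_mid in the frame of carrier between 0.006 and 0.02 m and y of jar_b_mid in the frame of carrier between -0.23 and 0.03 m and z of jar_b_mid in the frame of carrier between 0.031 and 0.047 m and x of jar_c_mid in the frame of carrier between 0.006 and 0.02 m and y of jar_c_mid in the frame of carrier between -0.23 and 0.03 m and z of jar_c_mid in the frame of carrier between 0.031 and 0.047 m and x of jar_d_mid in the frame of carrier between 0.006 and 0.02 m and y of jar_d_mid in the frame of carrier between -0.23 and 0.03 m and z of jar_d_mid in the frame of carrier between 0.031 and 0.047 m); the robot touches nothing.
It fails at once if the mug, the timer or the egg cup was shifted by more than 30 mm (distance of any of cream_mug, timer_1, egg_cup from where it was at the start of the episode above 0.03 m).
Of jar_a, jar_b, jar_c, jar_d only 2 to 4 are there at a start; the rules pass over those that are not, and their reading is None.
At some moment in a run one of straightedge may be knocked a few centimetres aside while the robot is not near it.
Once in a run the grip may slacken for a moment while it holds something.
It also fails if it takes over 192 s, if anything falls off the work surface, if the arm or the gripper's body presses on something with over 40 N, if the wrist force passes 120 N, or if a joint passes its speed limit or range.

ROBOT

A 6-joint arm with a two-finger parallel gripper is mounted at the origin on a cart in front of the work surface, level with it; the furniture and walls round the work are solid. World frame = base frame: x ahead of the robot, y to its left, z up, the work surface at z = 0. Lengths are in mm, angles in rad, forces in N, time in s.
With the tool pointing down it reaches from about 300 to 775 mm from the base axis. Payload 14.6 kg.
Tool frame: the origin (TCP) lies at the very end of the fingers, on their centre line; the grasp point (between the pads) lies 19 mm behind it; z points along the fingers, y is the direction in which the jaws open and shut (so a half turn about z gives the same grasp; the last joint's range is limited). The gripper opens to 94 mm and grips with 3 to 60 N. Pads are 16 mm wide; open, the fingers measure 119 mm over their backs; the gripper's body (75 mm by 177 mm) begins 78 mm behind the grasp point.
Start: joints at [1.053, 0.3, 1.521, -0, 1.321, -0.067], TCP at [239.623, 495.045, 179.846] pointing down, gripper open.
Joint ranges: [-3.03, 3.03], [-0.79, 2.21], [0.23, 2.52], [-1.04, 4.18], [0, 3.07], [-2.55, 2.55]. Speed limits (rad/s): [2.22, 2.22, 2.57, 3.14, 3.14, 3.14].

INTERFACE

Orientations are given as [roll, pitch, yaw] about the fixed x, y, z axes, in that order (R = Rz(yaw) Ry(pitch) Rx(roll)).
In Python, from cell import manip gives the robot as it stands.
- The arm moves only by the shell command python3 -m inch 'ROWS' [FORCE]. ROWS is a JSON object of lists of equal length, an entry for each row: "grip": the opening, from -1 (shut) to 1 (fully open), so that 0 is half open; "travel": the shift along the world's x, y, z in cm, a list of three; "turn": the turn, a rotation vector about the world's x, y, z in degrees, a list of three. A call has 1 to 10 rows; each row is the pose to reach, as a shift and turn from the pose measured when the call began; what a row does not reach only later rows make up. A row lasts 1/8 s, in which the tool goes at most 62.5 mm and 10.7 degrees, less where a joint would pass 70% of its speed; a pose out of reach is approached as far as the arm can. A call with a gripper value outside its range is refused whole. The fingers move at their own pace and stop on an object; FORCE is the grip in N (left out, the last holds). Time passes only in rows, so rows that repeat a pose let the fingers close. It gives the time, the measured TCP pose, the force and the opening at its end, in the units of the state.
- manip.read_state(): the state, without advancing time (a new reading comes with each control period).
- manip.camera(name): name is "side" or "top"; returns (picture, depth): 420x560x3 uint8, red, green, blue; 420x560 float32, mm along the optical axis (not along the pixel's ray), 0 where there is no reading.
- manip.calibration(name): a dict with "fx", "fy", "cx", "cy" (pixels), "world_from_camera" (4x4, takes a point from camera to world coordinates). Camera axes: x right, y up, looking along -z (the intrinsics and any distortion apply to the point x, -y, -z); pixel columns grow to the right and rows downward; lengths in mm; the calibration is good to about 2 mm. A picture is of the moment at which its call begins. calibration takes no time and is no camera call.
- manip.sign_off(): hands the job in, once; it reports no verdict.
Trained networks look in the newest picture that a camera, given by its name, has taken for a name from the list of things; names that differ only in an ending like _2 or _b are one class to them, and where a whole thing is asked for, a point or a joint stands for the part that bears it (a point fixed in the world has none). Each returns a list of dicts, best first, with "p" (0 to 1); they miss things now and then, are a little off and sometimes report something else, mostly with a low value. They report only what shows in the picture. A call takes as long as a camera call.
- manip.look_for(camera, label): "bbox" ([left, top, right, bottom] in pixels, round what is visible of it).
The state is a dict: "clock": time; "joints": joint angles; "qd": joint speeds; "effort": joint torques, N m; "eef_pos": TCP position; "eef_rot": TCP orientation; "wrist_force": force on the tool from outside, world axes, zero at the start; "moment": the same for the moment, N m; "finger_gap": finger opening in mm.
Only numpy, scipy, OpenCV 4.12 (cv2) and the standard library are available. Lean on these libraries where they do the work, as an engineer would, in place of code of your own. Each camera call takes 0.05 s, during which the arm holds its last target.

## Working session

There is one attempt and no reset: what is moved stays moved. The work goes in short steps, Python scripts to look and compute and a shell command to move; the robot and the scene stay as the last step left them, time stands still between calls to the robot, and variables do not carry over. Pictures are saved under pics/ and viewed, and the job is handed in when it is done.

```bash
ls; mkdir -p pics
cat > h.py <<'E'
from cell import manip
import numpy as np, cv2
def snap(cam,name):
    p,d=manip.camera(cam)
    cv2.imwrite(f'pics/{name}.png',p[:,:,::-1]); np.save(f'pics/{name}_d.npy',d)
    return p,d
def px2w(cam,u,v,depth):
    c=manip.calibration(cam)
    x=(u-c['cx'])/c['fx']*depth; y=(v-c['cy'])/c['fy']*depth
    return (np.array(c['world_from_camera'])@np.array([x,-y,-depth,1]))[:3]
def ray_z(cam,u,v,z):
    c=manip.calibration(cam); W=np.array(c['world_from_camera'])
    o=W[:3,3]; q=px2w(cam,u,v,1000.)-o
    return o+q*(z-o[2])/q[2]
def w2px(cam,P):
    c=manip.calibration(cam); q=np.linalg.inv(np.array(c['world_from_camera']))@np.append(P,1)
    return c['cx']+c['fx']*q[0]/-q[2], c['cy']+c['fy']*-q[1]/-q[2]
E
python3 - <<'E'
from h import *
print(manip.read_state())
for c in ('top','side'):
    snap(c,c+'0'); k=manip.calibration(c); print(k)
for c in ('top','side'):
  for l in ['carrier','end_stop','wheel','wheel_hub','crank_pin','plate','lock_grip','lock_line','jar_a','straightedge','straightedge_grip','mat','board','cream_mug','timer_1','egg_cup']:
    print(c,l,[(np.round(r['bbox'],0).tolist(),round(r['p'],2)) for r in manip.look_for(c,l)][:5])
E
```

```text
pics
{'clock': 0.0, 'joints': array([ 1.05339195e+00,  3.00459491e-01,  1.52158239e+00, -3.27708222e-05,
        1.32066974e+00, -6.65848679e-02]), 'qd': array([ 0.00092718, -0.00022801, -0.00097669,  0.00108083,  0.00101675,
        0.00045361]), 'effort': array([ 1.52254630e-03, -5.31798720e+01, -3.52737129e+01,  7.09382258e-02,
        2.43862916e-02, -9.44569138e-05]), 'eef_pos': array([239.49938681, 494.80005689, 179.29215292]), 'eef_rot': array([-3.14047405e+00, -4.27797202e-05,  2.69078125e+00]), 'wrist_force': array([-0.02503179, -0.28941633,  0.5362953 ]), 'moment': array([-0.00556229,  0.00032487,  0.01237692]), 'finger_gap': 93.83574165053379}
{'fx': 382.9434239487325, 'fy': 382.9434239487325, 'cx': 280.5131938122993, 'cy': 206.71044617470338, 'world_from_camera': array([[ 6.54435321e-04,  9.85190133e-01, -1.71464205e-01,
         3.01329143e+02],
       [-9.99840080e-01, -2.41966697e-03, -1.77189326e-02,
         5.24391506e+00],
       [-1.78714038e-02,  1.71448380e-01,  9.85030997e-01,
         1.00528367e+03],
       [ 0.00000000e+00,  0.00000000e+00,  0.00000000e+00,

[... 2268 characters left out ...]
.0], 0.74), ([196.0, 294.0, 225.0, 328.0], 0.43)]
side jar_a [([233.0, 293.0, 261.0, 333.0], 0.93), ([196.0, 288.0, 228.0, 328.0], 0.74), ([181.0, 334.0, 219.0, 381.0], 0.66), ([285.0, 185.0, 324.0, 213.0], 0.44), ([279.0, 174.0, 347.0, 345.0], 0.38)]
side straightedge [([248.0, 148.0, 263.0, 199.0], 0.7), ([278.0, 176.0, 348.0, 345.0], 0.19)]
side straightedge_grip [([248.0, 150.0, 261.0, 197.0], 0.85)]
side mat [([224.0, 150.0, 275.0, 202.0], 0.72), ([195.0, 290.0, 225.0, 329.0], 0.39)]
side board [([179.0, 298.0, 266.0, 402.0], 0.57)]
side cream_mug [([237.0, 195.0, 268.0, 224.0], 0.62)]
side timer_1 [([236.0, 227.0, 262.0, 253.0], 0.9)]
side egg_cup [([229.0, 249.0, 250.0, 280.0], 0.57)]
```

Run:
```python
import cv2
a=cv2.imread('pics/top0.png')[130:270,120:450]; cv2.imwrite('pics/top0z.png',cv2.resize(a,None,fx=2.4,fy=2.4,interpolation=cv2.INTER_CUBIC))
a=cv2.imread('pics/side0.png')[140:410,170:360]; cv2.imwrite('pics/side0z.png',cv2.resize(a,None,fx=2.2,fy=2.2,interpolation=cv2.INTER_CUBIC))
```

```text
(no output)
```

View pics/top0z.png

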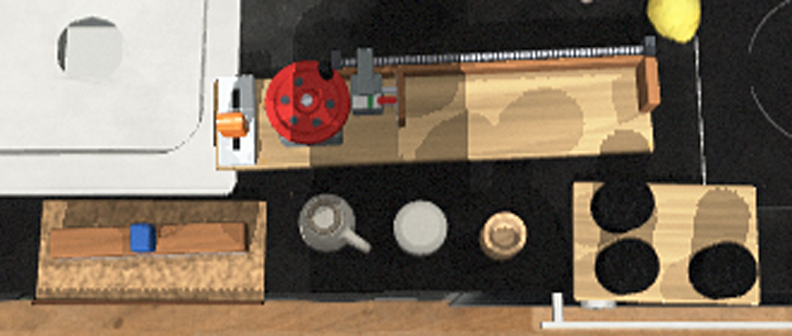

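View pics/side0z.png

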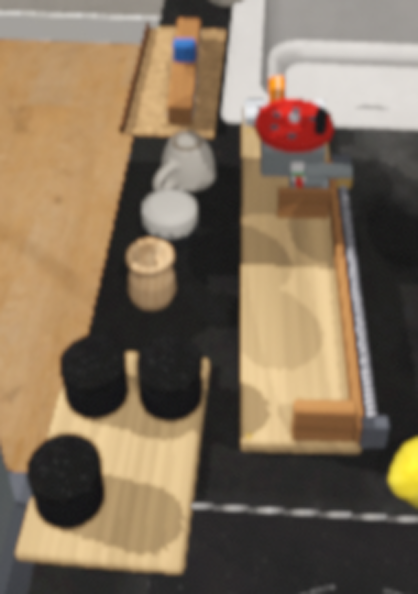

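View pics/top0.png

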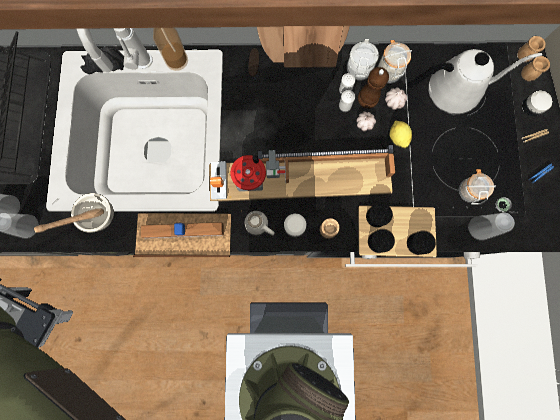

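```bash
cat >> h.py <<'E'
def cloud(cam,d):
    c=manip.calibration(cam); v,u=np.indices(d.shape); 
    P=np.stack([(u-c['cx'])/c['fx']*d,-(v-c['cy'])/c['fy']*d,-d,np.ones_like(d)],-1)@np.array(c['world_from_camera']).T
    P=P[...,:3]; P[d<=0]=np.nan; return P
E
python3 - <<'E'
from h import *
for cam in ('top','side'):
    d=np.load(f'pics/{cam}0_d.npy'); P=cloud(cam,d)
    im=cv2.imread(f'pics/{cam}0.png')
    def st(m,n):
        q=P[m]; 
        if len(q): print(cam,n,len(q),np.round(np.nanmedian(q,0),1),np.round(np.nanpercentile(q,2,axis=0),1),np.round(np.nanpercentile(q,98,axis=0),1))
    reg=lambda x0,x1,y0,y1,z0,z1:(P[...,0]>x0)&(P[...,0]<x1)&(P[...,1]>y0)&(P[...,1]<y1)&(P[...,2]>z0)&(P[...,2]<z1)
    st(reg(300,600,-30,30,-15,8),'worktop')
    # jars
    m=reg(300,600,-450,-150,50,75)&(im.max(-1)<60)
    n,lab,_,_=cv2.connectedComponentsWithStats(m.astype(np.uint8))
    for i in range(1,n):
        if (lab==i).sum()>40: st(lab==i,'jar'); 
    st(reg(430,620,-280,40,8,20),'bed')
    st((im[...,2]>150)&(im[...,1]<60)&(im[...,0]<60)&reg(400,600,0,250,60,100),'wheel')
    st((im[...,2]>180)&(im[...,1]>80)&(im[...,1]<170)&(im[...,0]<60)&reg(400,600,100,350,50,90),'lock')
    st((im[...,0]>120)&(im[...,2]<80)&reg(250,600,150,600,40,90),'handle')
E
```

```text
top worktop 892 [ 4.324e+02  6.200e+00 -2.000e-01] [359.1 -28.1  -4.2] [500.6  29.9   4.2]
top jar 427 [ 447.1 -225.7   58.9] [ 421.9 -251.8   53.4] [ 473.9 -200.2   61.9]
top jar 420 [ 382.3 -227.8   58.9] [ 357.7 -253.9   55.4] [ 406.9 -202.6   62.5]
top jar 435 [ 377.3 -326.8   58.9] [ 352.9 -352.8   52.9] [ 402.1 -301.    62.7]
top bed 4061 [ 547.4 -127.5   13.6] [ 444.5 -267.9    9.2] [600.7  27.2  17.7]
top wheel 233 [554.5 127.6  69.9] [518.3  80.5  64.8] [590.  144.8  74.7]
top lock 10 [524.2 189.2  53.8] [523.6 175.2  50.5] [536.  197.3  67. ]
top handle 87 [410.2 278.2  60.2] [397.8 269.7  55.2] [423.6 288.4  64. ]
side worktop 598 [ 4.582e+02 -2.100e+00  3.000e-01] [359.3 -28.9  -2.4] [497.8  28.3   3. ]
side jar 611 [ 383.7 -236.1   59.2] [ 360.3 -259.2   51.7] [ 406.8 -205.4   61.6]
side jar 657 [ 448.1 -233.    59.3] [ 424.1 -256.9   51.3] [ 472.1 -203.8   61.6]
side jar 780 [ 378.6 -336.9   59.2] [ 354.6 -358.7   51.8] [ 402.8 -310.8   61.3]
side bed 4930 [ 543.1 -152.1   14.1] [ 438.1 -272.4    9. ] [598.7  17.9  17.6]
side wheel 241 [542.3 100.4  69.3] [514.9  66.   66.6] [572.6 137.2  74.8]
side lock 18 [528.5 172.7  66.4] [525.7 136.   52.2] [538.2 181.4  72.9]
side handle 47 [410.7 268.4  55.8] [402.4 264.9  40.5] [422.4 273.5  61.9]
```

```bash
cat > carr.py <<'E'
from h import *
im=cv2.imread('pics/top0.png').astype(float); g=im[...,2]
# front edge of bed: subpixel threshold crossing, project to z=14
pts=[]
for u in range(290,385):
    col=g[185:212,u]; 
    k=[i for i in range(len(col)-1) if col[i]>=90>col[i+1]]
    if k:
        i=k[0]; v=185+i+(col[i]-90)/(col[i]-col[i+1]); pts.append(ray_z('top',u,v,14)[:2])
pts=np.array(pts); 
for _ in range(3):
    A=np.polyfit(pts[:,1],pts[:,0],1); r=pts[:,0]-np.polyval(A,pts[:,1]); pts=pts[abs(r)<2.5*r.std()+.3]
print('front: x=%.2f at y=-100, slope %.4f'%(np.polyval(A,-100),A[0]),len(pts),r.std())
d=np.load('pics/top0_d.npy'); P=cloud('top',d)
q=P[(P[...,2]>46)&(P[...,2]<64)&(P[...,1]<-220)&(P[...,1]>-320)&(P[...,0]>500)&(P[...,0]<620)]
print('endstop',len(q),np.median(q,0),q.min(0),q.max(0))
ds=np.load('pics/side0_d.npy'); S=cloud('side',ds)
q=S[(S[...,2]>50)&(S[...,2]<64)&(S[...,1]<-220)&(S[...,1]>-320)&(S[...,0]>500)&(S[...,0]<620)]
print('endstop',len(q),np.median(q,0),q.min(0),q.max(0))
for n,M in(('t',P),('s',S)):
    q=M[(M[...,2]>32)&(M[...,2]<44)&(M[...,1]>-240)&(M[...,1]<0)&(M[...,0]>560)&(M[...,0]<630)]
    if len(q)>10:
        A=np.polyfit(q[:,1],q[:,0],1); print('fence',n,len(q),np.polyval(A,-100),A[0])
E
python3 carr.py
python3 - <<'E'
import cv2
a=cv2.imread('pics/top0.png')[140:205,200:300]; cv2.imwrite('pics/w0z.png',cv2.resize(a,None,fx=8,fy=8,interpolation=cv2.INTER_NEAREST))
a=cv2.imread('pics/side0.png')[165:225,270:350]; cv2.imwrite('pics/w1z.png',cv2.resize(a,None,fx=9,fy=9,interpolation=cv2.INTER_NEAREST))
E
```

```text
front: x=503.12 at y=-100, slope -0.0348 95 1.2090696850727713
endstop 128 [ 578.54358859 -259.07918085   57.06369866] [ 553.79976083 -268.20267338   46.3128672 ] [ 605.80552665 -252.89271948   61.59008523]
endstop 247 [ 580.01727377 -265.56259299   57.59964723] [ 553.14259927 -271.17129424   50.04753582] [ 603.59354825 -254.96977613   61.40366276]
fence t 625 607.7506351691161 -0.042985528019914315
fence s 773 606.9562977591759 -0.04181352897954411
```

View pics/w0z.png

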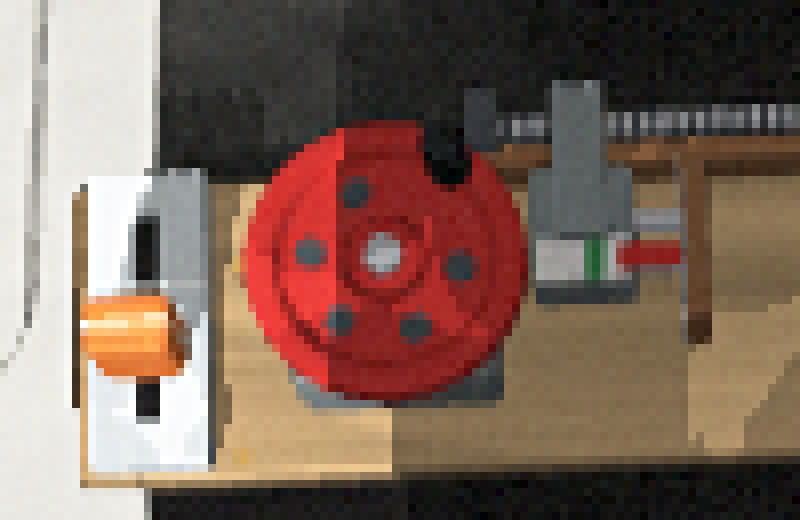

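View pics/w1z.png

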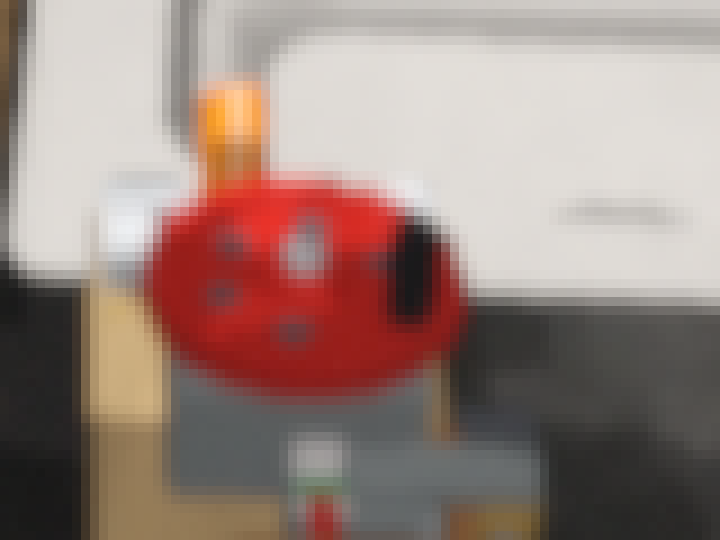

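Run:
```python
import cv2
a=cv2.imread('pics/top0.png')[145:210,290:400]; cv2.imwrite('pics/w2z.png',cv2.resize(a,None,fx=7,fy=7,interpolation=cv2.INTER_NEAREST))
a=cv2.imread('pics/side0.png')[260:350,270:360]; cv2.imwrite('pics/w3z.png',cv2.resize(a,None,fx=6,fy=6,interpolation=cv2.INTER_NEAREST))
```

```text
(no output)
```

View pics/w2z.png

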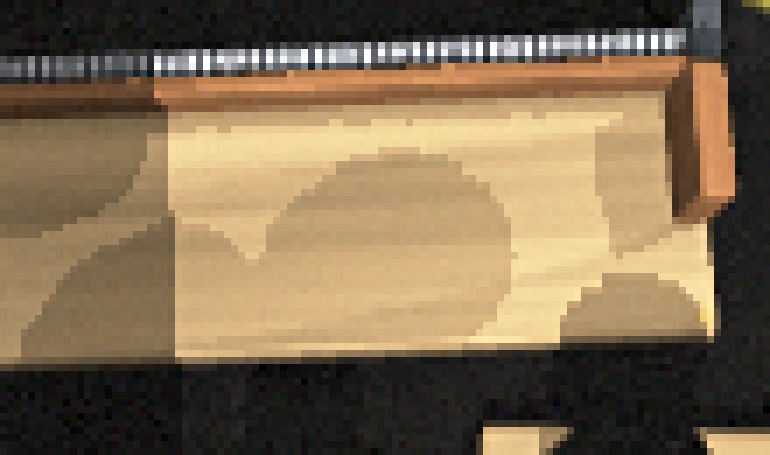

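View pics/w3z.png

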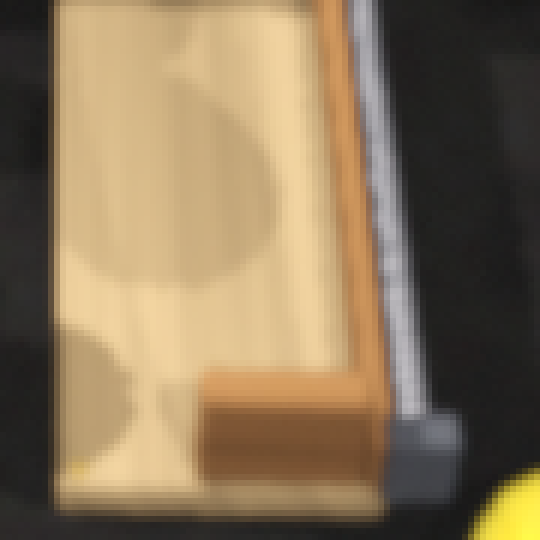

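Run:
```python
from h import *
T=lambda a,b,z:ray_z('top',290+a/7-.5+.0,145+b/7-.5,z)
S=lambda a,b,z:ray_z('side',270+a/6-.5,260+b/6-.5,z)
print('front top edge', T(200,349,14),T(700,337,14))
print('front bottom', T(200,361,0),T(560,348,0))
print('fence top front', T(190,102,40),T(670,84,40))
print('fence top back', T(190,78,40),T(670,62,40))
print('estop face top edge far/near', T(692,66,58),T(704,208,58))
print('estop back edge', T(735,200,58),T(727,66,58))
print('side: front edge', S(55,20,14),S(55,490,14))
print('side: fence top front', S(322,20,40),S(365,365,40))
print('side: estop face top', S(205,375,58),S(365,375,58), 'near',S(205,404,58))
W=lambda a,b,z:ray_z('top',200+a/8-.5,140+b/8-.5,z)
print('hubcap',W(382,252,76),W(382,252,88))
print('wheel ext',W(242,260,70),W(530,260,70),W(385,120,70),W(385,400,70))
print('pin top',W(447,130,104),'bottom front',W(450,182,72))
print('plate',W(697,340,50),W(697,170,50))
print('lock grip top',W(128,308,68),W(85,300,68),W(175,300,68),W(128,345,68), 'line',W(180,285,28))
W=lambda a,b,z:ray_z('side',270+a/9-.5,165+b/9-.5,z)
print('side pin top',W(415,225,104),W(410,315,72),'hub',W(305,250,76),'lock top',W(233,110,68),'wheel ext',W(150,290,70),W(465,290,70))
```

```text
front top edge [506.71688419 -75.99937243  14.        ] [ 510.7479625  -263.70870848   14.        ]
front bottom [504.94002557 -77.07129801   0.        ] [ 509.58834696 -214.19029395    0.        ]
fence top front [595.3829951 -71.6619814  40.       ] [ 601.47789427 -250.15223029   40.        ]
fence top back [604.68499709 -71.80615602  40.        ] [ 609.99439333 -250.54407687   40.        ]
estop face top edge far/near [ 602.67673238 -253.70942012   58.        ] [ 549.1753925  -255.49903797   58.        ]
estop back edge [ 552.11602363 -266.81826727   58.        ] [ 602.61236385 -266.43982495   58.        ]
side: front edge [501.15248276 -77.65032325  14.        ] [ 510.57843098 -274.66387165   14.        ]
side: fence top front [596.90208247 -95.69580022  40.        ] [ 604.81608043 -241.23146109   40.        ]
side: estop face top [ 554.27867643 -261.13000282   58.        ] [ 602.25141601 -257.88985569   58.        ] near [ 554.27994366 -271.31949944   58.        ]
hubcap [554.21088869 105.46469539  76.        ] [550.94538318 104.1705272   88.        ]
wheel ext [553.42383988 150.34354675  70.        ] [553.04605891  59.35022805  70.        ] [599.14895699 105.83069445  70.        ] [508.06053777 104.42737327  70.        ]
pin top [585.04383671  83.11206218 104.        ] bottom front [578.03539277  84.72370878  72.        ]
plate [531.79929056   6.81793262  50.        ] [588.20568449   6.70050067  50.        ]
lock grip top [538.48384227 186.36994651  68.        ] [541.13591535 200.07670081  68.        ] [541.02457693 171.55863396  68.        ] [526.4952684 186.0119808  68.       ] line [556.33342685 177.14233007  28.        ]
side pin top [580.07309949  80.89652292 104.        ] [581.1316479   83.37069627  72.        ] hub [552.55223673 105.41853017  76.        ] lock top [531.88640078 183.25689418  68.        ] wheel ext [510.55762108  92.23861799  70.        ] [596.60278977  98.20683485  70.        ]
```

```bash
python3 -m inch '{"grip":[1,1,1,1,1,1,1,1,1,1],"travel":[[4,-9,0],[8,-20,0],[20.8,-72.1,0],[20.8,-72.1,0],[20.8,-72.1,0],[20.8,-72.1,0],[20.8,-72.1,0],[20.8,-72.1,0],[20.8,-72.1,0],[20.8,-72.1,0]],"turn":[[0,0,9],[0,0,18],[0,0,25.8],[0,0,25.8],[0,0,25.8],[0,0,25.8],[0,0,25.8],[0,0,25.8],[0,0,25.8],[0,0,25.8]]}' 20; python3 -c "
from cell import manip;print(manip.read_state()['joints'])"
```

```text
clock: 2.95
eef_pos: [415.5, -106.0, 180.2]
eef_rot: [-3.141, 0.001, 3.141]
wrist_force: [0.7, 1.1, 1.3]
finger_gap: 93.8
[-3.35390772e-01  2.47796159e-02  1.84008422e+00  9.25042817e-05
  1.27574976e+00 -1.90537066e+00]
```

```bash
python3 -m inch '{"grip":[1,1,1,1,1,1,1],"travel":[[3.2,-12,0],[3.2,-12,0],[3.2,-12,-3],[3.2,-12,-8],[3.2,-12,-12],[3.2,-12,-12],[3.2,-12,-12]],"turn":[[0,0,0],[0,0,0],[0,0,0],[0,0,0],[0,0,0],[0,0,0],[0,0,0]]}'
python3 - <<'E'
from h import *
snap('top','t1');snap('side','s1')
a=cv2.imread('pics/top0.png')
t=cv2.imread('pics/t1.png')[140:270,320:450];s=cv2.imread('pics/s1.png')[230:400,160:330]
cv2.imwrite('pics/c1.png',np.hstack([cv2.resize(t,(400,400)),cv2.resize(s,(400,400))]))
E
```

```text
clock: 3.82
eef_pos: [448.3, -226.5, 61.9]
eef_rot: [-3.14, 0.003, 3.141]
wrist_force: [0.4, 0.8, 0.5]
finger_gap: 93.7
```

View pics/c1.png

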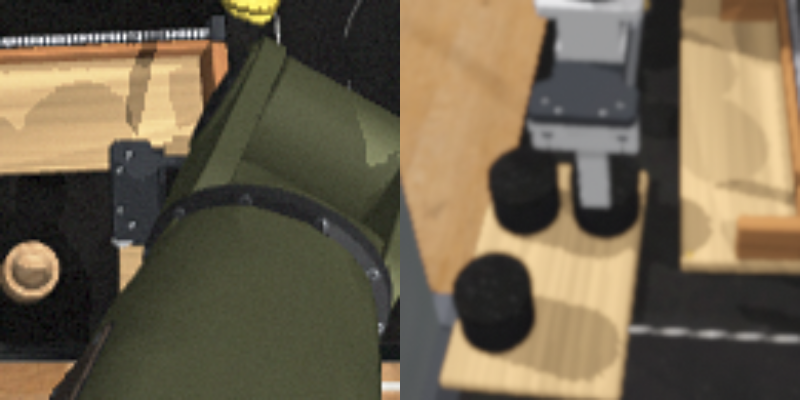

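```bash
python3 -m inch '{"grip":[1,1,1,-1,-1,-1,-1,-1],"travel":[[0,0,-2],[0,0,-3.4],[0,0,-3.4],[0,0,-3.4],[0,0,-3.4],[0,0,-3.4],[0,0,-3.4],[0,0,-3.4]],"turn":[[0,0,0],[0,0,0],[0,0,0],[0,0,0],[0,0,0],[0,0,0],[0,0,0],[0,0,0]]}' 25
```

```text
clock: 4.92
eef_pos: [448.5, -226.7, 28.3]
eef_rot: [-3.14, 0.004, 3.141]
wrist_force: [0.9, -0.6, 2.6]
finger_gap: 57.0
```

```bash
python3 -m inch '{"grip":[-1,-1,-1,-1,-1,-1,-1,-1,-1],"travel":[[0,0,4],[0,0,8],[5,1,8],[11.8,2.2,8],[11.8,2.2,8],[11.8,2.2,5],[11.8,2.2,2.5],[11.8,2.2,2.5],[11.8,2.2,2.5]],"turn":[[0,0,0],[0,0,0],[0,0,0],[0,0,2],[0,0,2],[0,0,2],[0,0,2],[0,0,2],[0,0,2]]}'
python3 - <<'E'
from h import *
snap('side','s2')
s=cv2.imread('pics/s2.png')[200:360,240:400]
cv2.imwrite('pics/c2.png',cv2.resize(s,(560,560)))
E
```

```text
clock: 6.05
eef_pos: [566.6, -205.0, 54.4]
eef_rot: [-3.139, 0.005, -3.108]
wrist_force: [0.4, -0.3, -2.0]
finger_gap: 57.0
```

View pics/c2.png

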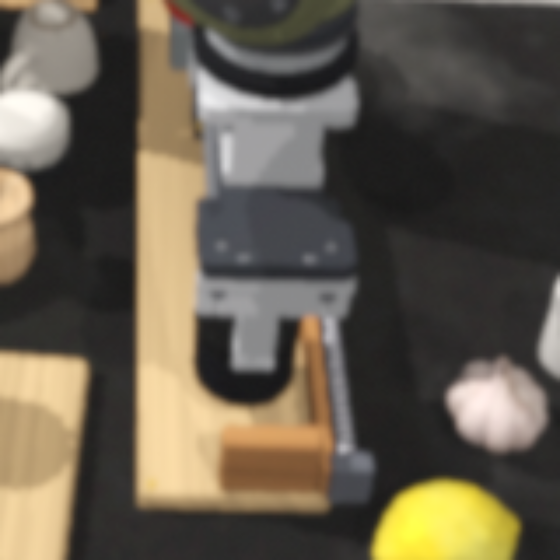

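```bash
python3 -m inch '{"grip":[-1,-1,-1,-1,0.4,0.4,0.4,0.4,0.4,0.4],"travel":[[0,0,-1.2],[0,0,-2.1],[0,0,-2.2],[0,0,-2.2],[0,0,-2.2],[0,0,-2.2],[0,0,0],[0,0,4],[-5,0,8],[-10,0,8]],"turn":[[0,0,0],[0,0,0],[0,0,0],[0,0,0],[0,0,0],[0,0,0],[0,0,0],[0,0,0],[0,0,0],[0,0,0]]}'
python3 - <<'E'
from h import *
snap('side','s3')
s=cv2.imread('pics/s3.png')[200:360,240:400]
cv2.imwrite('pics/c3.png',cv2.resize(s,(560,560)))
E
```

```text
clock: 7.35
eef_pos: [466.9, -205.4, 137.3]
eef_rot: [-3.136, 0.01, -3.107]
wrist_force: [-0.5, -0.7, 0.0]
finger_gap: 65.9
```

View pics/c3.png

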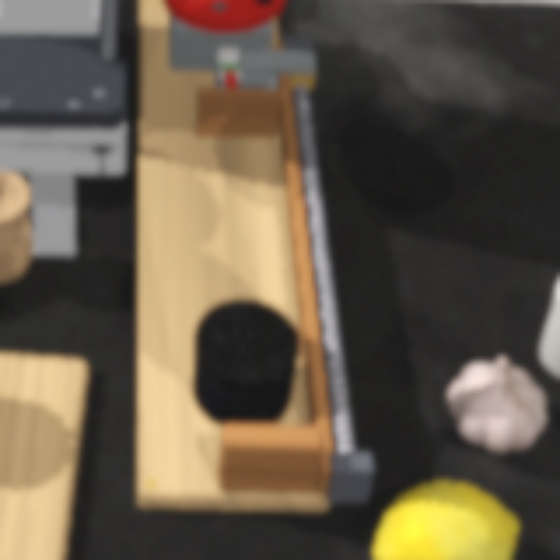

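```bash
python3 -m inch '{"grip":[1,1,1,1,1,1,-1,-1,-1,-1],"travel":[[-5,-1.5,0],[-8.4,-2.3,-1],[-8.4,-2.3,-5],[-8.4,-2.3,-8],[-8.4,-2.3,-10.9],[-8.4,-2.3,-10.9],[-8.4,-2.3,-10.9],[-8.4,-2.3,-10.9],[-8.4,-2.3,-10.9],[-8.4,-2.3,-10.9]],"turn":[[0,0,-2],[0,0,-2],[0,0,-2],[0,0,-2],[0,0,-2],[0,0,-2],[0,0,-2],[0,0,-2],[0,0,-2],[0,0,-2]]}' 25
```

```text
clock: 8.65
eef_pos: [377.5, -227.8, 26.7]
eef_rot: [-3.138, 0.005, 3.14]
wrist_force: [0.6, 2.1, 2.7]
finger_gap: 57.7
```

```bash
python3 -m inch '{"grip":[-1,-1,-1,-1,-1,-1,-1,-1,-1,-1],"travel":[[0,0,4],[0,0,8],[5,3,8],[10,6,8],[15,8.5,8],[18,10.2,8],[18,10.2,5],[18,10.2,2.5],[18,10.2,2.5],[18,10.2,2.5]],"turn":[[0,0,0],[0,0,0],[0,0,0],[0,0,2],[0,0,2],[0,0,2],[0,0,2],[0,0,2],[0,0,2],[0,0,2]]}'
python3 - <<'E'
from h import *
snap('side','s4')
s=cv2.imread('pics/s4.png')[160:360,200:400]
cv2.imwrite('pics/c4.png',cv2.resize(s,(560,560)))
E
```

```text
clock: 9.9
eef_pos: [557.9, -126.0, 52.7]
eef_rot: [-3.138, 0.006, -3.108]
wrist_force: [-0.5, -0.4, -1.6]
finger_gap: 57.0
```

View pics/c4.png

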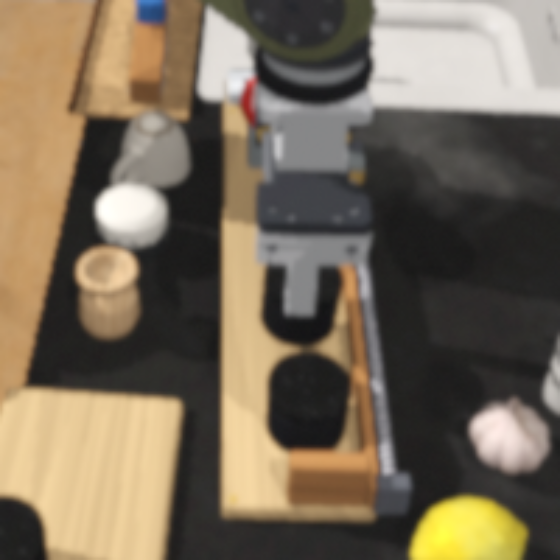

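```bash
python3 -m inch '{"grip":[-1,-1,-1,-1,0.38,0.38,0.38,0.38,0.38,0.38],"travel":[[0,0,-1.2],[0,0,-2.1],[0,0,-2.2],[0,0,-2.2],[0,0,-2.2],[0,0,-2.2],[0,0,0],[0,0,4],[-5,0,8],[-10,0,8]],"turn":[[0,0,0],[0,0,0],[0,0,0],[0,0,0],[0,0,0],[0,0,0],[0,0,0],[0,0,0],[0,0,0],[0,0,0]]}'
python3 - <<'E'
from h import *
snap('side','s5');
s=cv2.imread('pics/s5.png')[160:360,200:400]
cv2.imwrite('pics/c5.png',cv2.resize(s,(560,560)))
E
```

```text
clock: 11.2
eef_pos: [458.0, -126.4, 135.4]
eef_rot: [-3.136, 0.011, -3.108]
wrist_force: [1.1, -0.2, 0.1]
finger_gap: 65.0
```

View pics/c5.png

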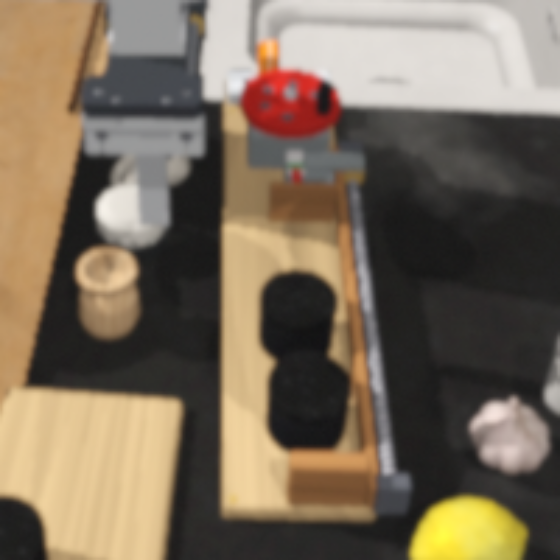

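```bash
python3 -m inch '{"grip":[1,1,1,1,1,1,1,1,1,1],"travel":[[-2,-5,0],[-4,-10,0],[-6,-15,0],[-8,-20.1,0],[-8,-20.1,0],[-8,-20.1,-4],[-8,-20.1,-8],[-8,-20.1,-10.7],[-8,-20.1,-10.7],[-8,-20.1,-10.7]],"turn":[[0,0,-2],[0,0,-2],[0,0,-2],[0,0,-2],[0,0,-2],[0,0,-2],[0,0,-2],[0,0,-2],[0,0,-2],[0,0,-2]]}' 25; python3 -c "
from cell import manip;print(manip.read_state()['joints'])"
```

```text
clock: 12.5
eef_pos: [372.9, -326.5, 27.5]
eef_rot: [-3.136, 0.007, 3.141]
wrist_force: [0.9, -0.1, 0.2]
finger_gap: 94.3
[-7.93827487e-01  3.65465078e-01  1.82640965e+00  1.41993275e-03
  9.41269314e-01 -2.36479878e+00]
```

```bash
python3 -m inch '{"grip":[1,1,-1,-1,-1,-1,-1],"travel":[[0.5,-0.1,0.1],[0.5,-0.1,0.1],[0.5,-0.1,0.1],[0.5,-0.1,0.1],[0.5,-0.1,0.1],[0.5,-0.1,0.1],[0.5,-0.1,0.1]],"turn":[[0,0,0],[0,0,0],[0,0,0],[0,0,0],[0,0,0],[0,0,0],[0,0,0]]}' 25
```

```text
clock: 13.38
eef_pos: [377.9, -327.6, 28.5]
eef_rot: [-3.136, 0.007, 3.141]
wrist_force: [-0.6, -1.2, 0.4]
finger_gap: 56.7
```

```bash
python3 -m inch '{"grip":[-1,-1,-1,-1,-1,-1,-1,-1,-1,-1],"travel":[[0,0,4],[0,0,8],[4,5,9],[8,10,9],[12,15,9],[16,21,9],[18.3,25,9],[18.3,28,9],[18.3,28,9],[18.3,28,9]],"turn":[[0,0,0],[0,0,0],[0,0,0],[0,0,2],[0,0,2],[0,0,2],[0,0,2],[0,0,2],[0,0,2],[0,0,2]]}'; python3 -m inch '{"grip":[-1,-1,-1],"travel":[[0,0,-4],[0,0,-6.2],[0,0,-6.2]],"turn":[[0,0,0],[0,0,0],[0,0,0]]}';python3 - <<'E'
from h import *
snap('side','s6')
s=cv2.imread('pics/s6.png')[160:360,200:400]
cv2.imwrite('pics/c6.png',cv2.resize(s,(560,560)))
E
```

```text
clock: 14.62
eef_pos: [560.6, -48.2, 118.3]
eef_rot: [-3.136, 0.006, -3.107]
wrist_force: [0.2, -1.0, -1.4]
finger_gap: 57.5
clock: 15.0
eef_pos: [559.6, -49.1, 55.0]
eef_rot: [-3.137, 0.003, -3.109]
wrist_force: [-0.1, -0.1, -1.0]
finger_gap: 56.8
```

View pics/c6.png

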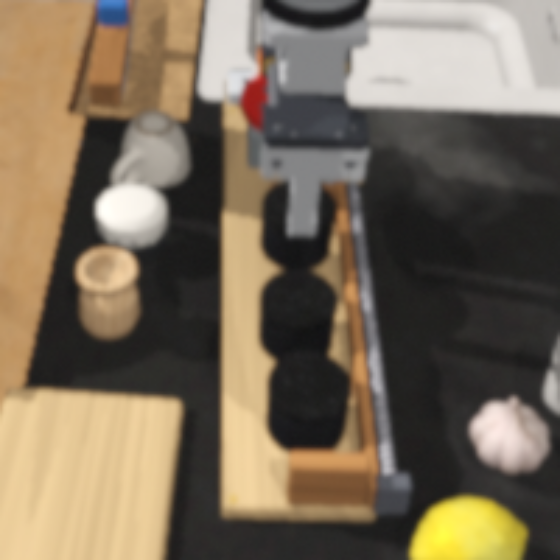

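```bash
python3 -m inch '{"grip":[-1,-1,-1,-1,0.38,0.38,0.38,0.38,0.38,0.38],"travel":[[0,0,-1.2],[0,0,-2.1],[0,0,-2.25],[0,0,-2.25],[0,0,-2.25],[0,0,-2.25],[0,0,0],[0,0,4],[-5,0,9],[-11,0,13]],"turn":[[0,0,0],[0,0,0],[0,0,0],[0,0,0],[0,0,0],[0,0,0],[0,0,0],[0,0,0],[0,0,0],[0,0,0]]}'
python3 - <<'E'
from h import *
snap('side','s7');snap('top','t7')
s=cv2.imread('pics/s7.png')[140:340,200:400]
t=cv2.imread('pics/t7.png')[140:260,120:420]
cv2.imwrite('pics/c7.png',np.vstack([cv2.resize(s,(400,300)),cv2.resize(t,(750,300))[:,:400]])) if 0 else None
cv2.imwrite('pics/c7.png',cv2.resize(s,(560,560)));cv2.imwrite('pics/c7t.png',cv2.resize(t,(780,312)))
for c in('top','side'): print([(np.round(r['bbox']),r['p']) for r in manip.look_for(c,'straightedge_grip')])
for cam,n in (('top','t7'),('side','s7')):
    d=np.load(f'pics/{n}_d.npy'); P=cloud(cam,d); im=cv2.imread(f'pics/{n}.png').astype(int)
    m=(im[...,0]>110)&(im[...,2]<90)&(im[...,0]-im[...,2]>60)&(P[...,0]>250)&(P[...,0]<600)&(P[...,1]>150)&(P[...,1]<450)
    vv,uu=np.nonzero(m); print(cam,m.sum(),uu.min(),uu.max(),vv.min(),vv.max(),np.median(P[m],0),P[m].min(0),P[m].max(0))
E
```

```text
clock: 16.3
eef_pos: [464.1, -49.0, 177.9]
eef_rot: [-3.136, 0.007, -3.108]
wrist_force: [0.7, 0.1, 1.7]
finger_gap: 64.7
[(array([143., 238., 227., 253.]), 0.74)]
[(array([231., 157., 246., 200.]), 0.84)]
top 93 177 185 238 249 [372.99587162 269.22907427  60.28790447] [360.44629733 260.59520886  43.48290897] [387.9480693  279.12521317  63.60604704]
side 15 236 238 159 166 [364.12871231 258.88751515  58.31205838] [362.83297534 255.47352697  45.14902538] [369.68507834 269.19448637  62.22357884]
```

View pics/c7.png

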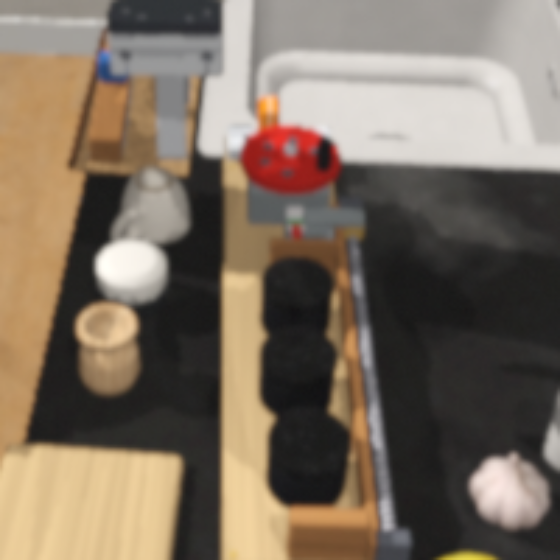

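View pics/c7t.png

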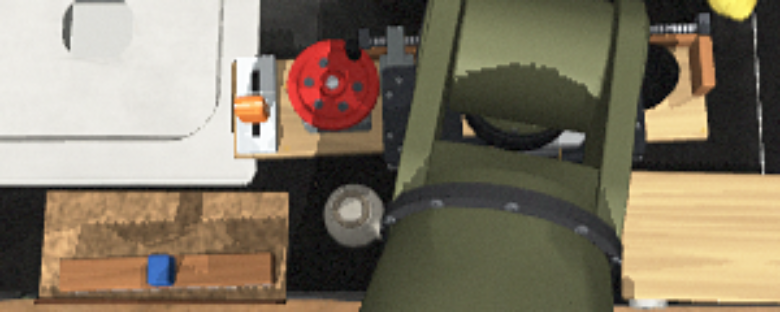

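```bash
cat >> h.py <<'E'
def bar(P,x0=300,x1=460,y0=120,y1=420,zb=(28,40),zh=(54,66)):
    r=(P[...,0]>x0)&(P[...,0]<x1)&(P[...,1]>y0)&(P[...,1]<y1)
    for n,z in(('bar',zb),('handle',zh)):
        q=P[r&(P[...,2]>z[0])&(P[...,2]<z[1])]
        c=q.mean(0); print(n,len(q),'mean',np.round(c,1),'rect',cv2.minAreaRect(q[:,:2].astype(np.float32)),'pct',np.round(np.percentile(q,[2,98],axis=0),1).tolist())
        if n=='bar': A=np.polyfit(q[:,1],q[:,0],1); print('slope',A[0],'x at y',np.polyval(A,270))
E
python3 - <<'E'
from h import *
bar(cloud('top',np.load('pics/t7_d.npy'))); bar(cloud('top',np.load('pics/top0_d.npy')))
bar(cloud('side',np.load('pics/s7_d.npy')),x1=395)
# mat corners from top image
for n,(a,b,z) in dict(fl=(45,192,4),fr=(288,192,4),nl=(38,300,14),nr=(287,300,14)).items():
    print(n,ray_z('top',120+a/2.6-.5,140+b/2.6-.5,z))
E
```

```text
bar 917 mean [374.9 269.3  33.6] rect ((375.3403015136719, 270.4551696777344), (32.16746520996094, 209.2973175048828), 1.9864140748977661) pct [[359.4, 168.8, 30.0], [392.4, 370.2, 37.5]]
slope -0.032509831879954716 x at y 374.9039777228676
handle 105 mean [374.9 268.9  59.6] rect ((375.3885498046875, 269.2691650390625), (29.929195404052734, 19.7082576751709), 1.1798475980758667) pct [[360.6, 259.7, 54.8], [390.1, 278.9, 63.3]]
bar 891 mean [412.2 276.2  33.6] rect ((412.6600646972656, 277.8031005859375), (32.455902099609375, 209.1923828125), 2.0990490913391113) pct [[395.4, 177.5, 30.0], [428.9, 377.6, 37.3]]
slope -0.03532464988239077 x at y 412.41130785094145
handle 105 mean [411.5 277.8  60. ] rect ((411.5218505859375, 278.07952880859375), (27.759653091430664, 20.38837432861328), 1.6624577045440674) pct [[397.8, 268.3, 55.7], [425.2, 288.3, 63.9]]
bar 279 mean [376.4 213.3  34. ] rect ((374.4736633300781, 250.15084838867188), (32.06657409667969, 176.95436096191406), 2.0870814323425293) pct [[359.7, 164.5, 29.5], [392.0, 277.7, 38.3]]
slope -0.0463707434167376 x at y 373.7455450254672
handle 22 mean [364.8 264.3  59.7] rect ((364.57861328125, 265.7061462402344), (8.70321273803711, 20.826126098632812), 6.998382568359375) pct [[359.7, 256.5, 54.5], [369.7, 276.2, 62.8]]
fl [458.61609105 406.21483953   4.        ]
fr [458.08232203 156.54982246   4.        ]
nl [348.2053706  402.10597817  14.        ]
nr [348.15830029 153.51769124  14.        ]
```

```bash
python3 -m inch '{"grip":[0,0,0,0,0,0,0,0,0,0],"travel":[[-2,6,0],[-3.5,12,0],[-5,18,0],[-7,24,0],[-8.9,29,0],[-8.9,31.8,0],[-8.9,31.8,-4],[-8.9,31.8,-8],[-8.9,31.8,-10],[-8.9,31.8,-10]],"turn":[[0,0,0],[0,0,0],[0,0,0],[0,0,0],[0,0,0],[0,0,0],[0,0,0],[0,0,0],[0,0,0],[0,0,0]]}' 40
```

```text
clock: 17.75
eef_pos: [375.7, 268.6, 75.1]
eef_rot: [-3.133, 0.004, -3.109]
wrist_force: [0.0, 0.3, 0.2]
finger_gap: 46.8
```

```bash
python3 -m inch '{"grip":[0,0,0,-1,-1,-1,-1],"travel":[[0,0,-2],[0,0,-3.75],[0,0,-3.75],[0,0,-3.75],[0,0,-3.75],[0,0,-3.75],[0,0,-3.75]],"turn":[[0,0,0],[0,0,0],[0,0,0],[0,0,0],[0,0,0],[0,0,0],[0,0,0]]}' 40; python3 -m inch '{"grip":[-1,-1,-1],"travel":[[0,0,1],[0,0,1],[0,0,1]],"turn":[[0,0,0],[0,0,0],[0,0,0]]}'
python3 - <<'E'
from h import *
snap('side','s8');snap('top','t8')
s=cv2.imread('pics/s8.png')[120:260,200:340]
t=cv2.imread('pics/t8.png')[140:280,120:260]
cv2.imwrite('pics/c8.png',np.hstack([cv2.resize(t,(400,400)),cv2.resize(s,(400,400))]))
E
```

```text
clock: 18.62
eef_pos: [375.8, 268.7, 37.8]
eef_rot: [-3.134, 0.004, -3.109]
wrist_force: [0.0, 0.5, 0.3]
finger_gap: 10.3
clock: 19.0
eef_pos: [375.8, 268.7, 47.9]
eef_rot: [-3.134, 0.005, -3.109]
wrist_force: [0.1, 0.2, -0.5]
finger_gap: 0.7
```

View pics/c8.png

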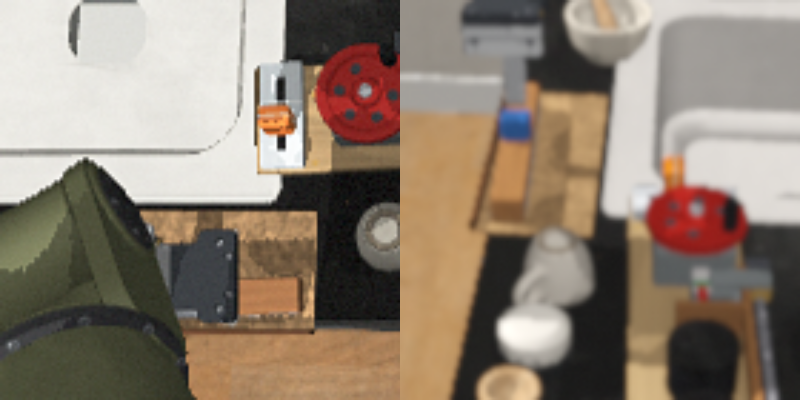

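Run:
```python
from h import *
im=cv2.imread('pics/s8.png').astype(int);P=cloud('side',np.load('pics/s8_d.npy'))
m=(im[...,0]>110)&(im[...,2]<90)&(im[...,0]-im[...,2]>60)&(P[...,0]>250)&(P[...,0]<600)&(P[...,1]>150)&(P[...,1]<450)
vv,uu=np.nonzero(m); print(m.sum(),uu.min(),uu.max(),vv.min(),vv.max(),np.median(P[m],0),np.percentile(P[m],[3,97],axis=0))
m2=m&(P[...,2]>57);print(np.percentile(P[m2],[3,97],axis=0),m2.sum())
P=cloud('top',np.load('pics/t8_d.npy')); q=P[(P[...,0]>330)&(P[...,0]<450)&(P[...,1]>120)&(P[...,1]<300)&(P[...,2]>28)&(P[...,2]<39)]
print(len(q),np.percentile(q,[2,98],axis=0), cv2.minAreaRect(q[:,:2].astype(np.float32)))
```

```text
77 235 244 159 167 [374.4842126  259.86545151  54.32529913] [[361.04400768 256.16199923  41.26992094]
 [386.37858888 266.12283619  62.80796311]]
[[361.43222661 257.0484787   57.2942377 ]
 [386.8702905  270.51738574  62.97128457]] 30
264 [[362.16896758 166.54112981  29.26772124]
 [392.6788262  217.28729048  36.39679216]] ((377.3874206542969, 192.428955078125), (52.5755729675293, 30.852127075195312), 89.79447937011719)
```

```bash
python3 -m inch '{"grip":[0,0,0,0,0,0,0],"travel":[[0,0,4],[0,0,8],[0,0,13],[4,5,15],[7,10,15],[9,15,15],[9,15,15]],"turn":[[0,0,0],[0,0,0],[0,0,0],[0,0,0],[0,0,0],[0,0,0],[0,0,0]]}'
python3 - <<'E'
from h import *
snap('side','s9');snap('top','t9')
s=cv2.imread('pics/s9.png')[120:260,200:340]
t=cv2.imread('pics/t9.png')[140:280,120:260]
cv2.imwrite('pics/c9.png',np.hstack([cv2.resize(t,(400,400)),cv2.resize(s,(400,400))]))
bar(cloud('top',np.load('pics/t9_d.npy')),y0=150); bar(cloud('side',np.load('pics/s9_d.npy')))
E
```

```text
clock: 19.98
eef_pos: [465.7, 420.6, 195.2]
eef_rot: [-3.132, 0.002, -3.107]
wrist_force: [-0.1, -0.9, -0.5]
finger_gap: 46.8
bar 911 mean [374.9 269.4  33.6] rect ((375.3282775878906, 269.9938659667969), (32.19856643676758, 207.80996704101562), 1.8627973794937134) pct [[359.5, 168.8, 29.5], [392.5, 370.5, 37.2]]
slope -0.03278634354801467 x at y 374.884359586454
handle 103 mean [374.9 268.9  60. ] rect ((375.2640075683594, 269.29266357421875), (29.925243377685547, 20.301698684692383), 1.8460116386413574) pct [[360.6, 259.3, 55.1], [390.0, 278.8, 64.1]]
bar 377 mean [375.7 249.1  34.2] rect ((373.7738952636719, 268.572509765625), (32.21245193481445, 211.63856506347656), 1.9594327211380005) pct [[358.1, 165.0, 29.4], [391.3, 367.7, 37.3]]
slope -0.02792110889101152 x at y 375.1048294591354
handle 59 mean [374.8 265.3  59.8] rect ((374.1663513183594, 266.42254638671875), (28.895727157592773, 19.860151290893555), 1.1898791790008545) pct [[360.5, 256.7, 55.0], [388.4, 275.9, 63.4]]
```

View pics/c9.png

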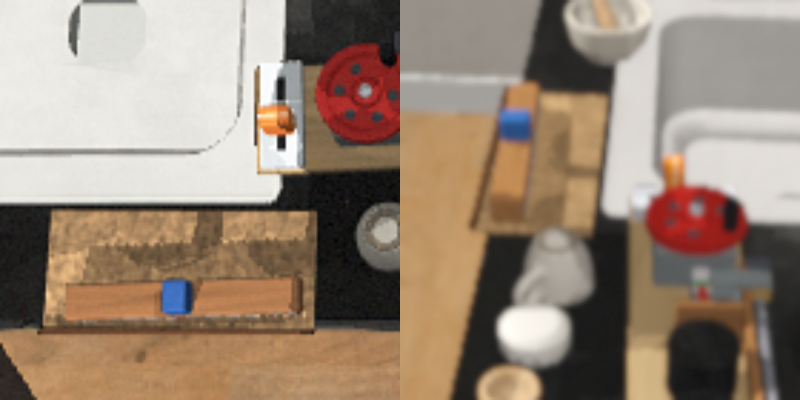

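Run:
```python
from h import *
for p in [(375.8,268.7,47.9),(375.8,290,47.9),(375,269,61),(375,258,61)]: print(p,w2px('side',p))
P=cloud('side',np.load('pics/s8_d.npy'))
for v in range(148,172): print(v,np.round(P[v,239]).tolist(),cv2.imread('pics/s8.png')[v,239].tolist())
```

```text
(375.8, 268.7, 47.9) (np.float64(240.73056509089676), np.float64(163.31646023177262))
(375.8, 290, 47.9) (np.float64(241.61599316358522), np.float64(159.314150621935))
(375, 269, 61) (np.float64(240.27192487635637), np.float64(159.33485215136736))
(375, 258, 61) (np.float64(239.79804970755336), np.float64(161.43164880775183))
148 [375.0, 257.0, 105.0] [133, 132, 131]
149 [375.0, 258.0, 101.0] [133, 132, 132]
150 [374.0, 258.0, 98.0] [132, 131, 131]
151 [374.0, 257.0, 95.0] [132, 131, 131]
152 [375.0, 255.0, 94.0] [133, 132, 131]
153 [374.0, 259.0, 88.0] [132, 131, 131]
154 [374.0, 258.0, 85.0] [130, 129, 130]
155 [374.0, 256.0, 83.0] [122, 124, 131]
156 [363.0, 327.0, 36.0] [111, 122, 144]
157 [364.0, 322.0, 35.0] [120, 122, 153]
158 [371.0, 273.0, 63.0] [154, 122, 139]
159 [372.0, 266.0, 64.0] [175, 118, 100]
160 [372.0, 264.0, 62.0] [178, 113, 68]
161 [373.0, 257.0, 63.0] [169, 105, 56]
162 [372.0, 260.0, 57.0] [152, 93, 50]
163 [372.0, 260.0, 54.0] [137, 83, 44]
164 [372.0, 258.0, 52.0] [130, 78, 42]
165 [372.0, 262.0, 46.0] [128, 78, 42]
166 [372.0, 258.0, 45.0] [127, 77, 41]
167 [372.0, 261.0, 41.0] [125, 77, 48]
168 [371.0, 260.0, 37.0] [119, 82, 82]
169 [371.0, 259.0, 35.0] [103, 100, 132]
170 [371.0, 259.0, 31.0] [87, 121, 170]
171 [372.0, 251.0, 33.0] [84, 135, 188]
```

Run:
```python
from h import *
print(manip.read_state()['joints'])
for n,(x,y,z) in dict(s1=(448.3,-226.5,61.9),s2=(566.6,-205,54.4),s4=(557.9,-126,52.7),s5=(458,-126.4,135.4),s6=(559.6,-49.1,55),s7=(464.1,-49,177.9),s8=(375.8,268.7,47.9),s9=(465.7,420.6,195.2)).items():
    P=cloud('side',np.load(f'pics/{n}_d.npy'))
    m=(abs(P[...,0]-x)<9)&(abs(P[...,1]-y)<62)&(P[...,2]>z-5)
    q=P[m]; q=q[q[:,1]<y]
    o=np.argsort(q[:,2]); print(n,z,len(q),np.round(q[o[:8:2]],0).tolist())
    im=cv2.imread(f'pics/{n}.png').astype(int)
    g=m&(abs(im-im.mean(-1,keepdims=True)).max(-1)<8)&(im.mean(-1)>90); q=P[g]; 
    if len(q): print('   grey',len(q),np.round(np.percentile(q,[1,50,99],axis=0)).tolist())
```

```text
[ 0.67811683  0.46302495  1.25858988 -0.00933398  1.42296254 -0.92447776]
s1 61.9 1646 [[448.0, -257.0, 57.0], [453.0, -257.0, 57.0], [455.0, -244.0, 58.0], [456.0, -253.0, 58.0]]
   grey 665 [[439.0, -287.0, 59.0], [449.0, -267.0, 234.0], [457.0, -213.0, 295.0]]
s2 54.4 1439 [[567.0, -232.0, 49.0], [568.0, -233.0, 50.0], [561.0, -234.0, 51.0], [565.0, -232.0, 52.0]]
   grey 533 [[558.0, -247.0, 71.0], [566.0, -245.0, 236.0], [575.0, -211.0, 288.0]]
s4 52.7 1381 [[553.0, -154.0, 48.0], [561.0, -154.0, 49.0], [559.0, -154.0, 49.0], [559.0, -152.0, 50.0]]
   grey 489 [[549.0, -168.0, 72.0], [558.0, -166.0, 229.0], [567.0, -131.0, 284.0]]
s5 135.4 1551 [[453.0, -170.0, 171.0], [462.0, -170.0, 171.0], [456.0, -170.0, 171.0], [460.0, -171.0, 172.0]]
   grey 627 [[449.0, -172.0, 171.0], [458.0, -166.0, 310.0], [467.0, -153.0, 369.0]]
s6 55 1317 [[551.0, -76.0, 50.0], [564.0, -76.0, 51.0], [568.0, -77.0, 51.0], [566.0, -78.0, 53.0]]
   grey 462 [[551.0, -91.0, 85.0], [559.0, -89.0, 228.0], [568.0, -40.0, 288.0]]
s7 177.9 1633 [[468.0, -83.0, 203.0], [464.0, -85.0, 205.0], [466.0, -85.0, 205.0], [463.0, -92.0, 212.0]]
   grey 670 [[456.0, -95.0, 213.0], [465.0, -90.0, 349.0], [473.0, -17.0, 411.0]]
s8 47.9 646 [[369.0, 255.0, 44.0], [383.0, 260.0, 45.0], [372.0, 258.0, 45.0], [369.0, 257.0, 46.0]]
   grey 290 [[367.0, 224.0, 83.0], [376.0, 233.0, 222.0], [385.0, 272.0, 281.0]]
s9 195.2 461 [[462.0, 398.0, 220.0], [473.0, 397.0, 221.0], [468.0, 394.0, 222.0], [473.0, 393.0, 225.0]]
   grey 357 [[458.0, 370.0, 221.0], [466.0, 385.0, 361.0], [474.0, 398.0, 430.0]]
```

Run:
```python
from h import *
out=[]
for n,e,g in [('s1',(448.3,-226.5,61.9),93.7),('s2',(566.6,-205,54.4),57),('s5',(458,-126.4,135.4),65),('s7',(464.1,-49,177.9),64.7),('s8',(375.8,268.7,47.9),.7),('s9',(465.7,420.6,195.2),46.8)]:
    im=cv2.imread(f'pics/{n}.png'); P=cloud('side',np.load(f'pics/{n}_d.npy'))
    p=np.array(e)+[0,-g/2-10,0]; u,v=w2px('side',p); u0,v0=int(u)-35,int(v)-60
    u0=max(u0,0);v0=max(v0,0)
    c=cv2.resize(im[v0:v0+90,u0:u0+70],None,fx=3.7,fy=3.7,interpolation=cv2.INTER_NEAREST)[:300,:260]
    cv2.circle(c,(int((u-u0)*3.7),int((v-v0)*3.7)),3,(0,0,255),-1); c=cv2.copyMakeBorder(c,0,300-c.shape[0],0,260-c.shape[1],0); out.append(c)
cv2.imwrite('pics/tips.png',np.vstack([np.hstack(out[:3]),np.hstack(out[3:])]))
```

```text
(no output)
```

View pics/tips.png

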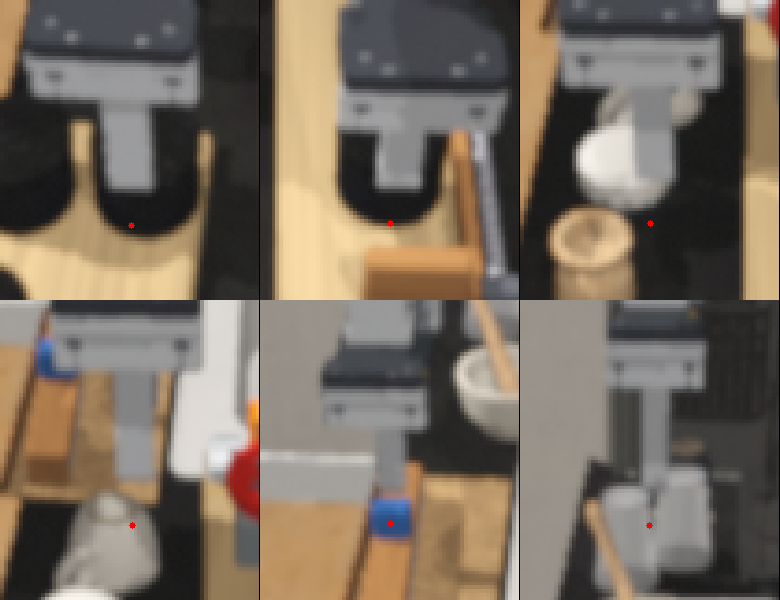

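Run:
```python
from h import *
c=manip.calibration('side');W=np.array(c['world_from_camera'])
for n,e,g in [('s1',(448.3,-226.5,61.9),93.7),('s2',(566.6,-205,54.4),57),('s4',(557.9,-126,52.7),57),('s5',(458,-126.4,135.4),65),('s7',(464.1,-49,177.9),64.7),('s8',(375.8,268.7,47.9),.7),('s9',(465.7,420.6,195.2),46.8)]:
    im=cv2.imread(f'pics/{n}.png').astype(int);P=cloud('side',np.load(f'pics/{n}_d.npy'))
    u,v=w2px('side',np.array(e)+[0,-g/2-12,0]); u=int(round(u)); v=int(round(v))
    yf=e[1]-g/2-12.5
    print(n,'TCPpix',u,v)
    for r in range(v-16,v+3):
        q=px2w('side',u,r+.5,1000.)-W[:3,3]; t=(yf-W[1,3])/q[1]; z=W[2,3]+t*q[2]
        print('  ',r,im[r,u].tolist(),np.round(P[r,u]-[e[0],yf,e[2]]).tolist(),'zoff %.0f'%(z-e[2])) if n in('s5','s9','s1') else None
```

```text
s1 TCPpix 244 329
   313 [157, 155, 155] [3.0, 0.0, 46.0] zoff 45
   314 [157, 156, 155] [2.0, 2.0, 41.0] zoff 42
   315 [156, 154, 154] [2.0, 1.0, 39.0] zoff 39
   316 [148, 147, 146] [2.0, 0.0, 38.0] zoff 37
   317 [124, 122, 122] [-3.0, 29.0, -5.0] zoff 34
   318 [81, 80, 81] [-3.0, 29.0, -8.0] zoff 31
   319 [42, 42, 41] [-3.0, 27.0, -9.0] zoff 28
   320 [28, 27, 27] [-3.0, 30.0, -16.0] zoff 25
   321 [26, 25, 25] [-3.0, 28.0, -16.0] zoff 22
   322 [25, 25, 26] [-3.0, 30.0, -22.0] zoff 19
   323 [25, 24, 24] [-3.0, 30.0, -25.0] zoff 17
   324 [25, 25, 24] [-3.0, 29.0, -26.0] zoff 14
   325 [26, 26, 25] [-3.0, 28.0, -28.0] zoff 11
   326 [25, 24, 24] [-4.0, 29.0, -32.0] zoff 8
   327 [25, 24, 23] [-4.0, 31.0, -39.0] zoff 5
   328 [26, 24, 25] [-4.0, 30.0, -41.0] zoff 2
   329 [29, 31, 36] [-4.0, 29.0, -42.0] zoff -1
   330 [48, 66, 80] [-4.0, 29.0, -46.0] zoff -4
   331 [78, 110, 132] [-5.0, 31.0, -51.0] zoff -7
s2 TCPpix 310 316
s4 TCPpix 305 284
s5 TCPpix 254 253
   237 [153, 152, 152] [0.0, 1.0, 40.0] zoff 41
   238 [153, 152, 152] [0.0, -0.0, 40.0] zoff 38
   239 [153, 154, 15
[... 1178 characters left out ...]
-1.0, 4.0, 32.0] zoff 32
   88 [107, 106, 107] [-1.0, 13.0, 25.0] zoff 29
   89 [101, 101, 102] [-27.0, 528.0, -194.0] zoff 26
   90 [97, 97, 98] [-27.0, 523.0, -196.0] zoff 23
   91 [92, 93, 95] [-26.0, 505.0, -193.0] zoff 20
   92 [98, 100, 103] [-25.0, 501.0, -196.0] zoff 17
   93 [115, 118, 121] [-25.0, 484.0, -193.0] zoff 14
   94 [126, 130, 133] [-17.0, 326.0, -128.0] zoff 11
   95 [128, 130, 133] [-16.0, 322.0, -130.0] zoff 9
   96 [128, 130, 132] [-16.0, 319.0, -133.0] zoff 6
   97 [132, 134, 136] [-16.0, 317.0, -136.0] zoff 3
   98 [140, 141, 143] [-16.0, 311.0, -137.0] zoff -0
   99 [146, 148, 150] [-15.0, 305.0, -138.0] zoff -3
   100 [150, 152, 154] [-16.0, 310.0, -145.0] zoff -6
```

```bash
python3 -m inch '{"grip":[-1,-1,-1,-1,-1,-1,-1,-1,-1,-1],"travel":[[-1,-3,-4],[-2,-6,-8],[-3,-9,-12],[-3,-9,-15],[-3,-9,-17],[-3,-9,-18],[-3,-9,-18.3],[-3,-9,-18.6],[-3,-9,-18.8],[-3,-9,-18.8]],"turn":[[0,0,0],[0,0,0],[0,0,0],[0,0,0],[0,0,0],[0,0,0],[0,0,0],[0,0,0],[0,0,0],[0,0,0]]}' 20
python3 - <<'E'
from h import *
snap('side','s10');snap('top','t10')
s=cv2.imread('pics/s10.png')[100:220,210:330]
t=cv2.imread('pics/t10.png')[140:280,120:260]
cv2.imwrite('pics/c10.png',np.hstack([cv2.resize(t,(400,400)),cv2.resize(s,(400,400),interpolation=cv2.INTER_NEAREST)]))
E
```

```text
clock: 21.32
eef_pos: [435.4, 328.4, 9.0]
eef_rot: [-3.133, 0.003, -3.108]
wrist_force: [0.2, -0.8, -0.5]
finger_gap: 0.3
```

View pics/c10.png

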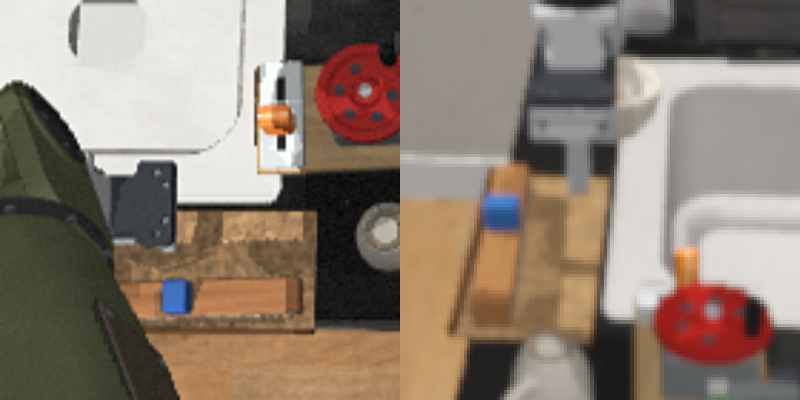

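```bash
python3 -c "
from h import *
print(w2px('side',(435,316,9)),w2px('side',(435,316,40)))"; for i in 1; do python3 -m inch '{"grip":[-1,-1,-1,-1],"travel":[[0,0,-0.4],[0,0,-0.6],[0,0,-0.8],[0,0,-0.8]],"turn":[[0,0,0],[0,0,0],[0,0,0],[0,0,0]]}'; done
```

```text
(np.float64(262.83953179781173), np.float64(166.47598895076243)) (np.float64(262.763696967515), np.float64(157.62703048421423))
clock: 21.92
eef_pos: [435.3, 328.4, 0.8]
eef_rot: [-3.132, 0.003, -3.108]
wrist_force: [-0.6, -0.4, 0.9]
finger_gap: 0.6
```

```bash
python3 -m inch '{"grip":[-1,-1,-1,-1,-1],"travel":[[0,0,-0.6],[0,0,-1.2],[0,0,-1.8],[0,0,-2.2],[0,0,-2.2]],"turn":[[0,0,0],[0,0,0],[0,0,0],[0,0,0],[0,0,0]]}'
```

```text
clock: 22.55
eef_pos: [435.4, 328.4, -21.2]
eef_rot: [-3.132, 0.003, -3.108]
wrist_force: [-0.1, 0.9, 0.9]
finger_gap: 0.5
```

```bash
python3 -m inch '{"grip":[-1,-1,-1],"travel":[[0,0,-0.2],[0,0,-0.4],[0,0,-0.4]],"turn":[[0,0,0],[0,0,0],[0,0,0]]}'
```

```text
clock: 22.92
eef_pos: [435.7, 328.5, -21.7]
eef_rot: [-3.132, 0.004, -3.108]
wrist_force: [-19.1, -14.7, 52.5]
finger_gap: 0.3
```

```bash
python3 -m inch '{"grip":[-1,-1,-1],"travel":[[0,0,-0.2],[0,0,-0.4],[0,0,-0.4]],"turn":[[0,0,0],[0,0,0],[0,0,0]]}'
```

```text
clock: 23.3
eef_pos: [435.7, 328.6, -21.7]
eef_rot: [-3.132, 0.004, -3.108]
wrist_force: [-23.3, -16.6, 59.3]
finger_gap: 0.3
```

```bash
python3 -m inch '{"grip":[-1,0,0,0,0,0,0],"travel":[[0,0,2],[0,0,6],[0,0,10],[-3,-3,10],[-6.05,-5.95,10],[-6.05,-5.95,10],[-6.05,-5.95,10]],"turn":[[0,0,0],[0,0,0],[0,0,0],[0,0,0],[0,0,0],[0,0,0],[0,0,0]]}' 40
python3 - <<'E'
from h import *
snap('side','s11')
P=cloud('side',np.load('pics/s11_d.npy')); bar(P)
E
```

```text
clock: 24.18
eef_pos: [375.9, 269.5, 78.6]
eef_rot: [-3.133, 0.005, -3.108]
wrist_force: [-0.1, 0.1, -0.8]
finger_gap: 46.5
bar 375 mean [376.1 246.   34.1] rect ((374.0356750488281, 267.8479309082031), (32.158226013183594, 210.81436157226562), 1.90269136428833) pct [[359.3, 164.2, 28.8], [391.4, 366.1, 38.0]]
slope -0.019724641257257064 x at y 375.6356370038075
handle 64 mean [374.5 264.9  59.4] rect ((374.486572265625, 266.21636962890625), (28.47041130065918, 22.420860290527344), 6.868558406829834) pct [[360.5, 255.8, 54.2], [388.6, 278.0, 63.2]]
```

Descend to eef z ≈ 12 (real tip ≈ 38) and grip.

```bash
python3 -m inch '{"grip":[0,0,0,0,-1,-1,-1,-1],"travel":[[0,0,-3],[0,0,-5.5],[0,0,-6.6],[0,0,-6.6],[0,0,-6.6],[0,0,-6.6],[0,0,-6.6],[0,0,-6.6]],"turn":[[0,0,0],[0,0,0],[0,0,0],[0,0,0],[0,0,0],[0,0,0],[0,0,0],[0,0,0]]}' 40
```

```text
clock: 25.22
eef_pos: [376.2, 269.7, 12.9]
eef_rot: [-3.133, 0.005, -3.108]
wrist_force: [-1.6, -1.1, 6.8]
finger_gap: 21.5
```

```bash
python3 -m inch '{"grip":[-1,-1,-1,-1,-1,-1,-1,-1,-1,-1],"travel":[[0,0,3],[0,0,6],[0,0,10],[1.5,-4,10],[3,-9,10],[5,-14,10],[7,-19,10],[9,-24,10],[11,-29,10],[11,-29,10]],"turn":[[0,0,0],[0,0,0],[0,0,0],[0,0,0],[0,0,0],[0,0,0],[0,0,0],[0,0,0],[0,0,0],[0,0,0]]}'
python3 - <<'E'
from h import *
snap('side','s12');snap('top','t12')
s=cv2.imread('pics/s12.png')[140:340,200:400];t=cv2.imread('pics/t12.png')[130:270,180:420]
cv2.imwrite('pics/c12.png',np.hstack([cv2.resize(t,(400,300)),cv2.resize(s,(400,400),interpolation=cv2.INTER_NEAREST)[:300]]))
P=cloud('side',np.load('pics/s7_d.npy')); im=cv2.imread('pics/s7.png')
m=(P[...,0]>500)&(P[...,0]<620)&(P[...,1]>-260)&(P[...,1]<0)&(P[...,2]>58)&(P[...,2]<70)&(im.max(-1)<50)
n,lab,_,_=cv2.connectedComponentsWithStats(m.astype(np.uint8))
for i in range(1,n):
    q=P[lab==i]
    if len(q)>30: print(len(q),np.round(np.percentile(q,[2,98],axis=0),1).tolist(), cv2.minEnclosingCircle(q[:,:2].astype(np.float32)))
E
```

```text
clock: 26.48
eef_pos: [486.6, -22.9, 112.6]
eef_rot: [-3.133, 0.005, -3.112]
wrist_force: [0.8, -0.1, -1.4]
finger_gap: 21.9
334 [[535.3, -77.3, 59.2], [581.8, -30.2, 65.5]] ((558.675048828125, -53.033878326416016), 27.19234848022461)
450 [[536.3, -154.1, 58.8], [581.3, -101.9, 65.6]] ((560.0446166992188, -127.26029205322266), 29.304433822631836)
547 [[543.2, -233.1, 59.4], [588.8, -180.9, 65.5]] ((565.1927490234375, -206.5595245361328), 28.798561096191406)
```

View pics/c12.png

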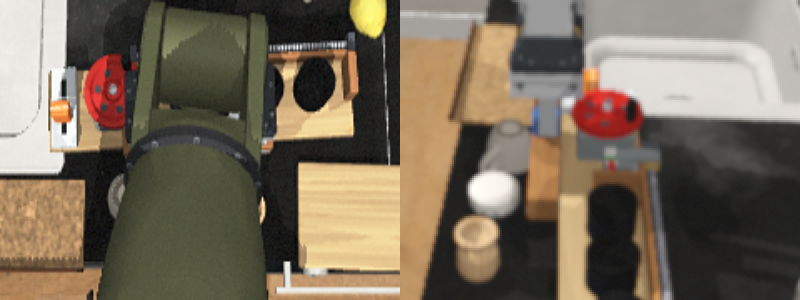

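```bash
python3 -m inch '{"grip":[-1,-1,-1,-1,-1,-1,-1,-1],"travel":[[0.9,-5,0],[1.4,-10.5,0],[1.4,-10.5,-3],[1.4,-10.5,-6],[1.4,-10.5,-8],[1.4,-10.5,-8.7],[1.4,-10.5,-8.7],[1.4,-10.5,-8.7]],"turn":[[0,0,0],[0,0,0],[0,0,0],[0,0,0],[0,0,0],[0,0,0],[0,0,0],[0,0,0]]}'
python3 - <<'E'
from h import *
snap('side','s13');snap('top','t13')
s=cv2.imread('pics/s13.png')[180:360,220:400];t=cv2.imread('pics/t13.png')[130:270,180:420]
cv2.imwrite('pics/c13.png',cv2.resize(s,(580,580),interpolation=cv2.INTER_CUBIC))
bar(cloud('side',np.load('pics/s13_d.npy')),x0=470,x1=526,y0=-250,y1=0,zb=(40,52),zh=(66,76))
E
```

```text
clock: 27.58
eef_pos: [500.3, -125.1, 26.5]
eef_rot: [-3.133, 0.006, -3.109]
wrist_force: [-0.3, 0.1, -0.9]
finger_gap: 21.7
bar 651 mean [ 499.6 -186.9   47.5] rect ((498.79437255859375, -180.1508026123047), (30.684980392456055, 102.18978881835938), 2.345733880996704) pct [[484.2, -230.0, 41.9], [514.9, -135.4, 50.0]]
slope -0.03299351853972737 x at y 484.52404990379347
handle 54 mean [ 497.9 -141.4   70.8] rect ((497.5655517578125, -139.9325408935547), (28.660459518432617, 17.34822654724121), 1.3246625661849976) pct [[483.1, -148.5, 66.6], [511.7, -131.6, 74.9]]
```

View pics/c13.png

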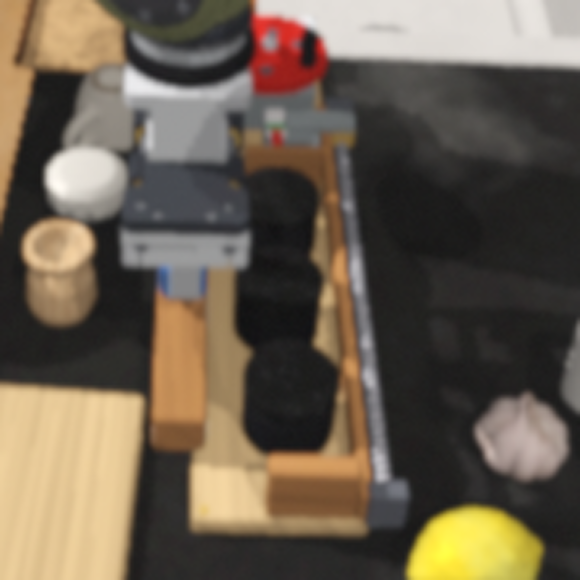

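```bash
python3 -m inch '{"grip":[-1,-1,-1,-1,-1,-1,-1],"travel":[[0,0,-0.2],[0.8,0,-0.2],[1.4,0.05,-0.2],[1.7,0.05,-0.2],[2,0.1,-0.2],[2.2,0.1,-0.2],[2.2,0.1,-0.2]],"turn":[[0,0,0],[0,0,0],[0,0,0],[0,0,0],[0,0,0],[0,0,0],[0,0,0]]}'
python3 - <<'E'
from h import *
snap('side','s14')
s=cv2.imread('pics/s14.png')[180:360,220:400]
cv2.imwrite('pics/c14.png',cv2.resize(s,(580,580),interpolation=cv2.INTER_CUBIC))
E
```

```text
clock: 28.55
eef_pos: [522.1, -124.2, 24.2]
eef_rot: [-3.133, 0.005, -3.109]
wrist_force: [-2.7, 0.8, -2.1]
finger_gap: 21.6
```

View pics/c14.png

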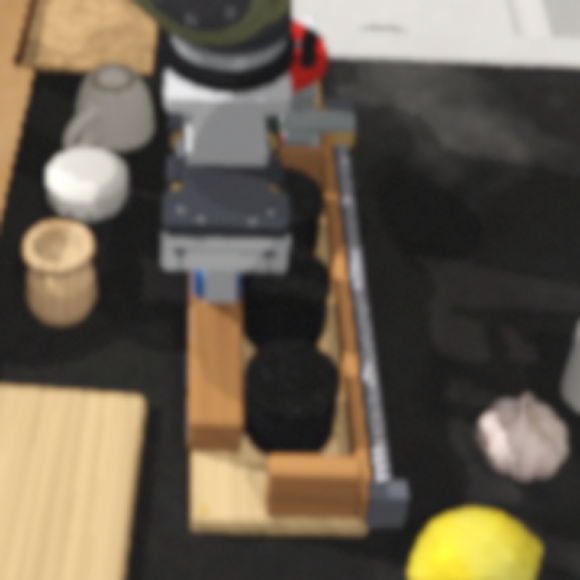

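Contact with jars begun. Push on in small steps.

```bash
python3 -m inch '{"grip":[-1,-1,-1,-1],"travel":[[0.2,0,0],[0.4,0,0],[0.5,0,0],[0.5,0,0]],"turn":[[0,0,0],[0,0,0],[0,0,0],[0,0,0]]}'
```

```text
clock: 29.1
eef_pos: [527.2, -124.2, 24.1]
eef_rot: [-3.133, 0.006, -3.109]
wrist_force: [-2.5, -0.6, -1.3]
finger_gap: 22.1
```

Run:
```python
from h import *
snap('side','s15')
s=cv2.imread('pics/s15.png')[180:360,220:400]
cv2.imwrite('pics/c15.png',cv2.resize(s,(580,580),interpolation=cv2.INTER_CUBIC))
```

```text
(no output)
```

View pics/c15.png

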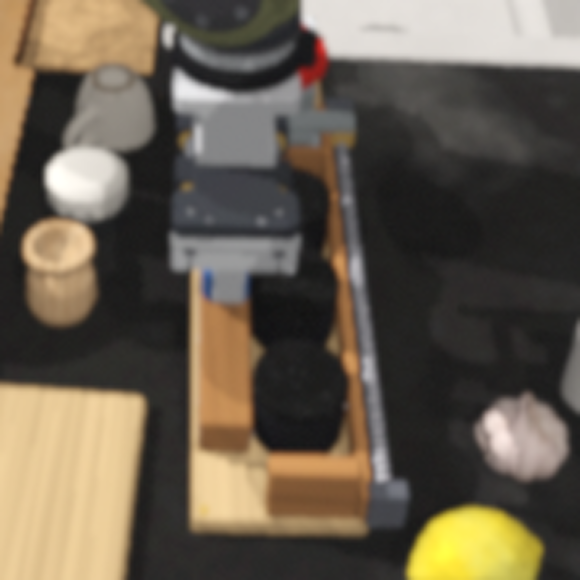

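```bash
python3 -m inch '{"grip":[-1,-1,-1],"travel":[[0.15,0,0],[0.2,0,0],[0.2,0,0]],"turn":[[0,0,0],[0,0,0],[0,0,0]]}'
```

```text
clock: 29.52
eef_pos: [528.7, -124.3, 24.1]
eef_rot: [-3.133, 0.004, -3.109]
wrist_force: [-8.8, -0.6, 3.2]
finger_gap: 21.5
```

```bash
python3 -m inch '{"grip":[-1,-1,-1],"travel":[[0.1,0,0],[0.15,0,0],[0.15,0,0]],"turn":[[0,0,0],[0,0,0],[0,0,0]]}'
python3 - <<'E'
from h import *
snap('side','s16')
P=cloud('side',np.load('pics/s16_d.npy')); im=cv2.imread('pics/s16.png')
m=(P[...,0]>500)&(P[...,0]<620)&(P[...,1]>-260)&(P[...,1]<0)&(P[...,2]>58)&(P[...,2]<70)&(im.max(-1)<50)
n,lab,_,_=cv2.connectedComponentsWithStats(m.astype(np.uint8))
for i in range(1,n):
    q=P[lab==i]
    if len(q)>30: print(len(q),np.round(np.percentile(q,[2,98],axis=0),1).tolist(), cv2.minEnclosingCircle(q[:,:2].astype(np.float32)))
bar(P,x0=495,x1=546,y0=-250,y1=0,zb=(40,51),zh=(66,76))
s=cv2.imread('pics/s16.png')[200:350,260:380]
cv2.imwrite('pics/c16.png',cv2.resize(s,(480,600),interpolation=cv2.INTER_CUBIC))
E
```

```text
clock: 29.9
eef_pos: [528.8, -124.3, 24.1]
eef_rot: [-3.134, 0.001, -3.108]
wrist_force: [-14.1, -0.8, 6.9]
finger_gap: 21.4
116 [[572.3, -75.2, 60.1], [591.8, -29.8, 65.2]] ((575.3857421875, -51.950382232666016), 24.232521057128906)
329 [[546.5, -154.4, 58.8], [593.5, -104.9, 65.5]] ((571.443603515625, -127.04452514648438), 29.88691520690918)
564 [[550.8, -233.1, 59.6], [596.2, -180.3, 65.2]] ((573.3011474609375, -205.66224670410156), 29.056400299072266)
bar 643 mean [ 529.  -184.    45.2] rect ((530.60400390625, -179.5976104736328), (33.14629364013672, 103.46770477294922), 2.3338942527770996) pct [[513.4, -229.1, 41.9], [544.2, -133.9, 48.2]]
slope -0.02787930028676506 x at y 516.3147650783385
handle 48 mean [ 526.2 -142.4   70.4] rect ((524.8175048828125, -138.91754150390625), (17.672941207885742, 29.145545959472656), 82.46977233886719) pct [[511.6, -147.8, 66.7], [540.0, -130.9, 75.4]]
```

View pics/c16.png

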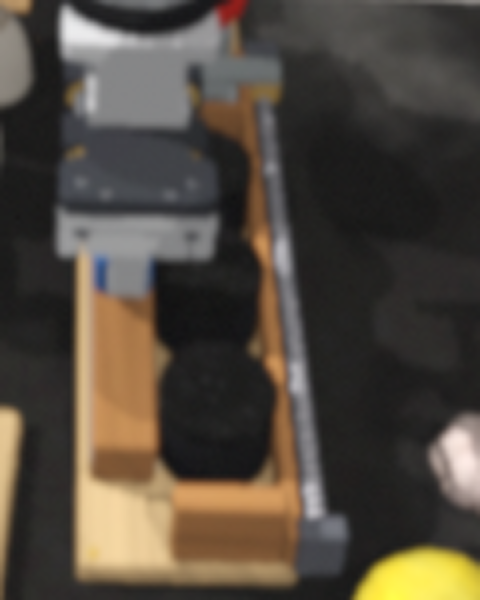

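```bash
python3 -m inch '{"grip":[-1,-1,-1,-1,-1,-1,-1,-1,-1,-1],"travel":[[-1,0,0],[-2.8,0,0],[-3,0,4],[-3,0,8.5],[-5,4,9.5],[-7,9,9.5],[-8.5,14,9.5],[-10,19,9.5],[-11,24,9.5],[-12,29,9.5]],"turn":[[0,0,0],[0,0,0],[0,0,0],[0,0,0],[0,0,0],[0,0,0],[0,0,0],[0,0,0],[0,0,0],[0,0,0]]}'; python3 -m inch '{"grip":[-1,-1,-1,-1,-1,-1],"travel":[[-0.4,5,0],[-0.5,11.2,0],[-0.5,11.2,0],[-0.5,11.2,-4],[-0.5,11.2,-7],[-0.5,11.2,-7]],"turn":[[0,0,0],[0,0,0],[0,0,0],[0,0,0],[0,0,0],[0,0,0]]}';python3 - <<'E'
from h import *
snap('side','s17')
s=cv2.imread('pics/s17.png')[120:360,200:400]
cv2.imwrite('pics/c17.png',cv2.resize(s,(500,600),interpolation=cv2.INTER_CUBIC))
E
```

```text
clock: 31.2
eef_pos: [408.5, 167.4, 119.5]
eef_rot: [-3.134, 0.003, -3.108]
wrist_force: [1.3, -0.6, 0.0]
finger_gap: 21.5
clock: 31.95
eef_pos: [402.7, 278.3, 48.2]
eef_rot: [-3.133, 0.0, -3.109]
wrist_force: [-0.2, 0.4, -0.4]
finger_gap: 21.5
```

View pics/c17.png

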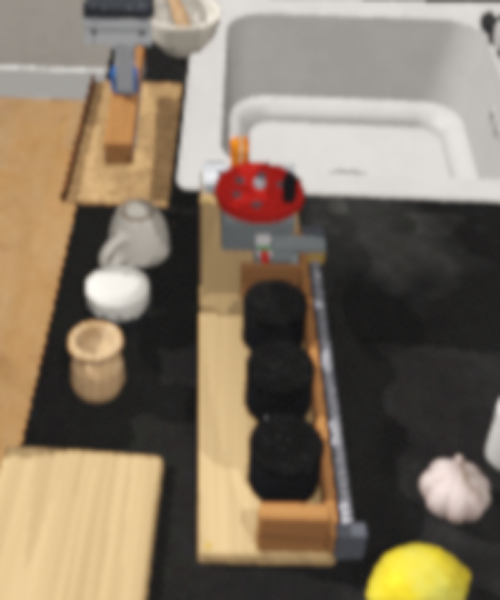

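```bash
python3 -m inch '{"grip":[-1,-1,-1,-1,0,0,0,0,0,0],"travel":[[0,0.1,-2],[0,0.1,-3.2],[0,0.1,-3.5],[0,0.1,-3.5],[0,0.1,-3.5],[0,0.1,-3.5],[0,0,0],[0,0,4],[0,0,9],[0,0,9]],"turn":[[0,0,0],[0,0,0],[0,0,0],[0,0,0],[0,0,0],[0,0,0],[0,0,0],[0,0,0],[0,0,0],[0,0,0]]}';python3 - <<'E'
from h import *
snap('side','s18')
P=cloud('side',np.load('pics/s18_d.npy'));bar(P,x1=440); im=cv2.imread('pics/s18.png')
m=(P[...,0]>500)&(P[...,0]<620)&(P[...,1]>-260)&(P[...,1]<0)&(P[...,2]>58)&(P[...,2]<70)&(im.max(-1)<50)
n,lab,_,_=cv2.connectedComponentsWithStats(m.astype(np.uint8))
for i in range(1,n):
    q=P[lab==i]
    if len(q)>30: print(len(q),np.round(np.percentile(q,[2,98],axis=0),1).tolist(), cv2.minEnclosingCircle(q[:,:2].astype(np.float32)))
s=cv2.imread('pics/s18.png')[120:360,200:400]
cv2.imwrite('pics/c18.png',cv2.resize(s,(500,600),interpolation=cv2.INTER_CUBIC))
E
```

```text
clock: 33.25
eef_pos: [405.1, 279.8, 143.3]
eef_rot: [-3.137, 0.008, -3.109]
wrist_force: [-0.4, -0.5, -2.2]
finger_gap: 47.1
bar 359 mean [403.3 256.4  34.1] rect ((401.8851318359375, 276.83197021484375), (32.045677185058594, 209.43235778808594), 1.9012181758880615) pct [[386.1, 174.8, 29.9], [419.2, 377.6, 38.0]]
slope -0.02603521422629985 x at y 402.946573293199
handle 62 mean [402.2 276.6  59.6] rect ((401.8194580078125, 276.9573059082031), (28.596939086914062, 25.83772087097168), 6.119594573974609) pct [[387.8, 267.2, 55.0], [416.3, 288.8, 63.3]]
350 [[543.7, -77.7, 59.0], [590.0, -28.4, 65.5]] ((567.2991943359375, -52.60447692871094), 27.339391708374023)
445 [[548.4, -153.5, 59.7], [593.2, -101.2, 65.7]] ((569.0127563476562, -126.98819732666016), 29.64832878112793)
555 [[550.8, -233.2, 59.1], [596.4, -179.7, 65.3]] ((573.5296630859375, -205.46380615234375), 29.450748443603516)
```

View pics/c18.png

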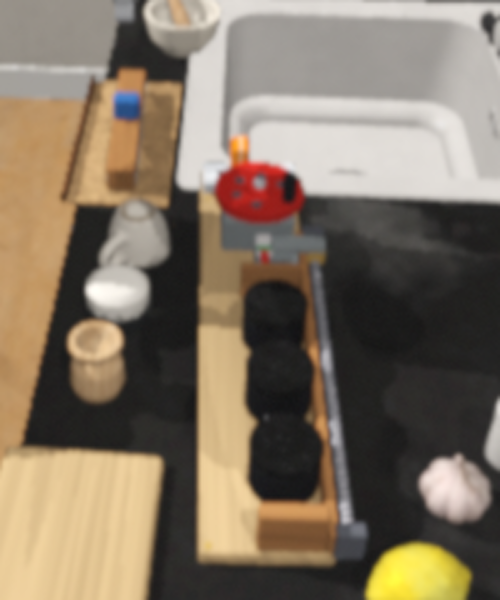

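Run:
```python
from h import *
im=cv2.imread('pics/top0.png').max(-1)
def blob(im,u0,u1,v0,v1,th):
    s=(im[v0:v1,u0:u1]<th).astype(np.uint8); n,l,st,c=cv2.connectedComponentsWithStats(s); print(st[1:].tolist(),np.round(c[1:]+[u0,v0],2).tolist()); return 
blob(im,249,262,150,168,45)
sim=cv2.imread('pics/s18.png').max(-1); blob(sim,308,328,182,204,60)
print('top',[np.round(ray_z('top',255.5,159.3,z),1).tolist() for z in (84,88,92)])
print('side',[np.round(ray_z('side',315.3,194.7,z),1).tolist() for z in (84,88,92)])
print(manip.look_for('side','crank_pin')[:3])
a=cv2.imread('pics/s18.png')[170:220,270:350]; cv2.imwrite('pics/w18.png',cv2.resize(a,None,fx=9,fy=9,interpolation=cv2.INTER_NEAREST))
```

```text
[[0, 0, 13, 13, 90]] [[254.34, 154.86]]
[[6, 8, 4, 10, 36], [13, 18, 7, 4, 24]] [[315.42, 194.53], [324.46, 201.62]]
top [[582.1, 84.4, 84.0], [580.9, 84.1, 88.0], [579.7, 83.7, 92.0]]
side [[580.9, 86.9, 84.0], [580.5, 81.6, 88.0], [580.1, 76.2, 92.0]]
[{'bbox': [285.4, 183.6, 324.1, 212.2], 'p': 0.83}, {'bbox': [241.6, 149.0, 260.7, 195.7], 'p': 0.21}]
```

View pics/w18.png

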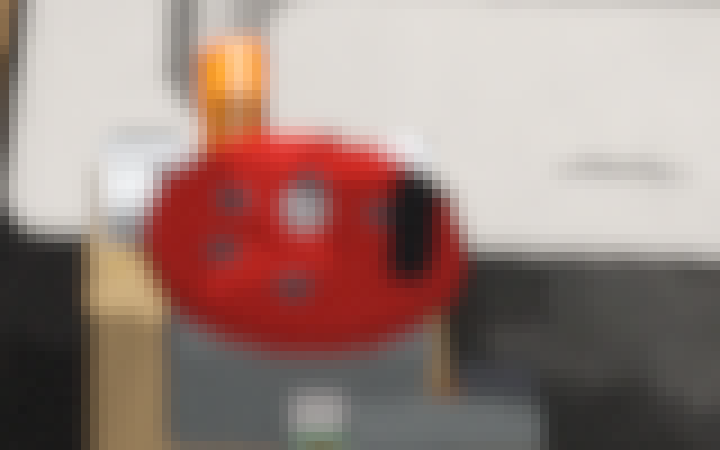

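```bash
python3 -m inch '{"grip":[0,0,0,0,-0.1,-0.1,-0.1,-0.1,-0.1],"travel":[[4,-4.5,0],[8,-9,0],[12,-13.5,0],[16,-18,0],[17.5,-19.6,0],[17.5,-19.6,0],[17.5,-19.6,-3],[17.5,-19.6,-5],[17.5,-19.6,-5]],"turn":[[0,0,0],[0,0,0],[0,0,0],[0,0,0],[0,0,0],[0,0,0],[0,0,0],[0,0,0],[0,0,0]]}' 25;python3 - <<'E'
from h import *
snap('side','s19');snap('top','t19')
a=cv2.imread('pics/s19.png')[140:220,260:360]; b=cv2.imread('pics/t19.png')[130:210,200:300]
cv2.imwrite('pics/c19.png',np.hstack([cv2.resize(a,(400,320),interpolation=cv2.INTER_CUBIC),cv2.resize(b,(400,320),interpolation=cv2.INTER_CUBIC)]))
E
```

```text
clock: 34.48
eef_pos: [576.8, 84.3, 88.2]
eef_rot: [-3.134, -0.0, -3.107]
wrist_force: [-0.1, -0.6, 0.6]
finger_gap: 42.7
```

View pics/c19.png

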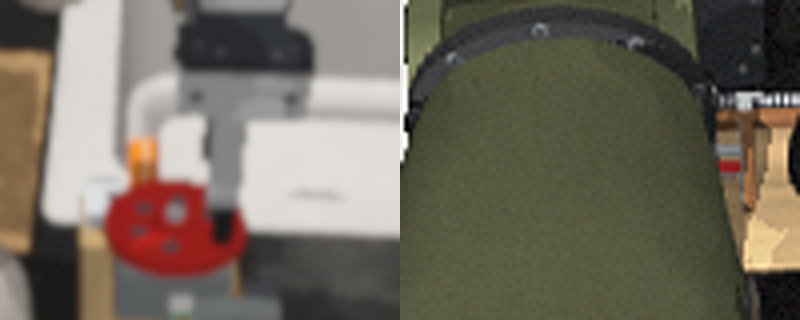

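```bash
python3 -m inch '{"grip":[-0.1,-0.1,-0.1,-1,-1,-1,-1],"travel":[[0.4,-0.1,-1.5],[0.4,-0.1,-3],[0.4,-0.1,-3.5],[0.4,-0.1,-3.5],[0.4,-0.1,-3.5],[0.4,-0.1,-3.5],[0.4,-0.1,-3.5]],"turn":[[0,0,0],[0,0,0],[0,0,0],[0,0,0],[0,0,0],[0,0,0],[0,0,0]]}' 25
```

```text
clock: 35.45
eef_pos: [582.3, 83.1, 55.6]
eef_rot: [-3.135, 0.003, -3.108]
wrist_force: [-1.2, 2.0, 2.7]
finger_gap: 13.4
```

```bash
cat > arc.py <<'E'
import sys,numpy as np
# args: cx cy(TCP-circle centre) x y steps...
a=[float(v) for v in sys.argv[1:]]
cx,cy,x,y=a[:4]; t0=np.arctan2(y-cy,x-cx); print('theta %.1f r %.1f'%(np.degrees(t0),np.hypot(x-cx,y-cy)))
print([[round((cx+35*np.cos(t0-np.radians(s))-x)/10,2),round((cy+35*np.sin(t0-np.radians(s))-y)/10,2),0] for s in a[4:]])
E
python3 arc.py 555 105 582.3 83.1 10 25 40 60 60
```

```text
theta -38.7 r 35.0
[[np.float64(-0.42), np.float64(-0.44), 0], [np.float64(-1.18), np.float64(-0.95), 0], [np.float64(-2.05), np.float64(-1.24), 0], [np.float64(-3.26), np.float64(-1.27), 0], [np.float64(-3.26), np.float64(-1.27), 0]]
```

```bash
python3 -m inch '{"grip":[-1,-1,-1,-1,-1],"travel":[[-0.42,-0.44,0],[-1.18,-0.95,0],[-2.05,-1.24,0],[-3.26,-1.27,0],[-3.26,-1.27,0]],"turn":[[0,0,0],[0,0,0],[0,0,0],[0,0,0],[0,0,0]]}' 25;python3 - <<'E'
from h import *
snap('side','s20');snap('top','t20')
a=cv2.imread('pics/s20.png')[140:220,260:360]; b=cv2.imread('pics/t20.png')[130:210,200:300]
cv2.imwrite('pics/c20.png',np.hstack([cv2.resize(a,(400,320),interpolation=cv2.INTER_CUBIC),cv2.resize(b,(400,320),interpolation=cv2.INTER_CUBIC)]))
E
```

```text
clock: 36.08
eef_pos: [549.5, 68.8, 55.7]
eef_rot: [-3.133, 0.004, -3.108]
wrist_force: [-2.4, -10.7, 0.3]
finger_gap: 13.4
```

View pics/c20.png

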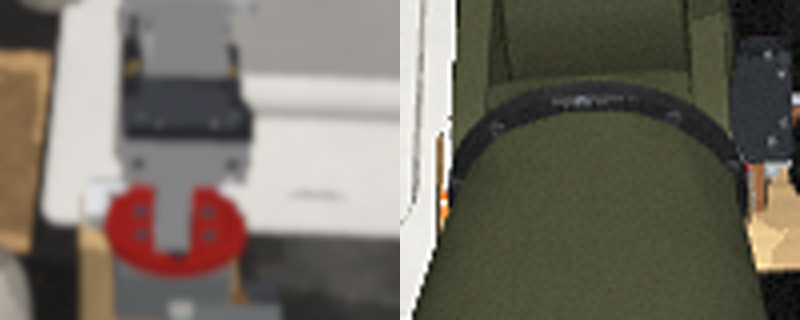

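```bash
python3 arc.py 554.2 103.6 549.5 68.8 15 35 55 75 95 110 110
```

```text
theta -97.7 r 35.1
[[np.float64(-0.88), np.float64(0.25), 0], [np.float64(-1.9), np.float64(0.91), 0], [np.float64(-2.64), np.float64(1.87), 0], [np.float64(-3.0), np.float64(3.03), 0], [np.float64(-2.94), np.float64(4.25), 0], [np.float64(-2.63), np.float64(5.11), 0], [np.float64(-2.63), np.float64(5.11), 0]]
```

```bash
python3 -m inch '{"grip":[-1,-1,-1,-1],"travel":[[-0.88,0.25,0],[-1.9,0.91,0],[-2.64,1.87,0],[-3,3.03,0]],"turn":[[0,0,0],[0,0,0],[0,0,0],[0,0,0]]}' 25; python3 -m inch '{"grip":[-1],"travel":[[0,0,0]],"turn":[[0,0,0]]}'
```

```text
clock: 36.67
eef_pos: [513.8, 92.5, 55.1]
eef_rot: [-3.122, -0.012, -3.11]
wrist_force: [-49.9, -51.2, 33.4]
finger_gap: 29.1
clock: 36.8
eef_pos: [510.2, 89.3, 55.1]
eef_rot: [-3.116, -0.021, -3.111]
wrist_force: [-17.2, -17.1, 14.0]
finger_gap: 14.7
```

Run:
```python
from h import *
snap('side','s21');snap('top','t21')
a=cv2.imread('pics/s21.png')[140:220,260:360]; b=cv2.imread('pics/t21.png')[130:210,200:300]
cv2.imwrite('pics/c21.png',np.hstack([cv2.resize(a,(400,320),interpolation=cv2.INTER_CUBIC),cv2.resize(b,(400,320),interpolation=cv2.INTER_CUBIC)]))
s=manip.read_state();print(s['eef_pos'],s['wrist_force'],s['finger_gap'])
```

```text
[509.65403034  89.04062514  55.01576792] [-32.87244278 -25.56693308  23.28301535] 10.614557886395538
```

View pics/c21.png

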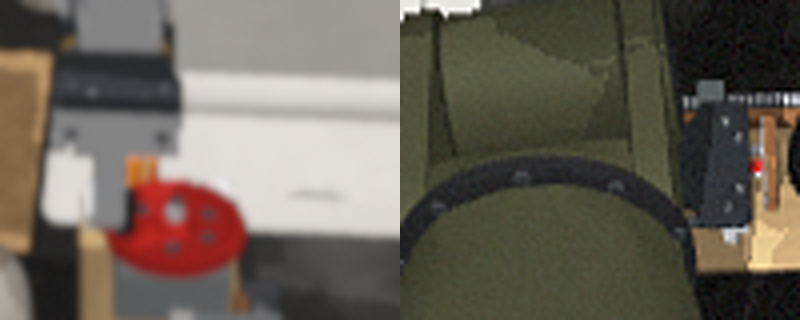

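```bash
python3 -m inch '{"grip":[0,0,0,0,0,0],"travel":[[-0.5,-0.3,0],[-0.5,-0.3,2],[-0.5,-0.3,6],[-4,-0.3,10],[-9,-0.3,10],[-9,-0.3,10]],"turn":[[0,0,0],[0,0,0],[0,0,0],[0,0,0],[0,0,0],[0,0,0]]}' 25
python3 - <<'E'
from h import *
snap('side','s22');snap('top','t22')
a=cv2.imread('pics/s22.png')[140:220,260:360]; b=cv2.imread('pics/t22.png')[130:210,200:300]
cv2.imwrite('pics/c22.png',np.hstack([cv2.resize(a,(400,320),interpolation=cv2.INTER_NEAREST),cv2.resize(b,(400,320),interpolation=cv2.INTER_CUBIC)]))
E
```

```text
clock: 37.65
eef_pos: [417.9, 86.0, 155.6]
eef_rot: [-3.116, -0.021, -3.111]
wrist_force: [0.2, -0.3, -0.0]
finger_gap: 47.1
```

View pics/c22.png

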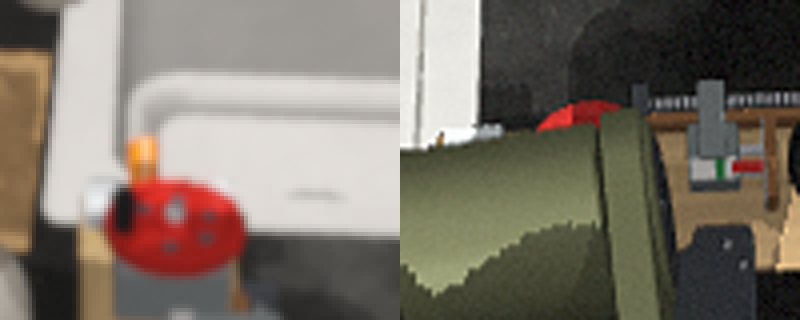

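```bash
cat >> h.py <<'E'
from scipy.spatial.transform import Rotation as Rn
def fix(yawdeg=92.0):
    s=manip.read_state(); R=Rn.from_euler('xyz',s['eef_rot']); yt=Rn.from_euler('xyz',[np.pi,0,np.radians(yawdeg-90)+np.pi])
    return np.round((yt*R.inv()).as_rotvec(degrees=True),1)
E
python3 - <<'E'
from h import *
im=cv2.imread('pics/s22.png').max(-1)
s=(im[175:205,284:300]<70).astype(np.uint8); n,l,st,c=cv2.connectedComponentsWithStats(s); print(st.tolist(),c+[284,175])
for u,v in [(290.5,190.7),(291,191.2)]: print(ray_z('side',u,v,88))
print(fix())
E
```

```text
[[0, 0, 16, 30, 441], [5, 13, 5, 10, 39]] [[291.57369615 189.24943311]
 [290.66666667 192.33333333]]
[520.55878973  93.55633095  88.        ]
[521.82393716  91.60084301  88.        ]
[ 1.5 -1.1  0.3]
```

```bash
python3 -m inch '{"grip":[0,0,0,0,0,-0.2,-0.2,-1,-1,-1],"travel":[[5,0.3,0],[10.3,0.6,0],[10.3,0.6,0],[10.3,0.6,-4],[10.3,0.6,-8],[10.3,0.6,-10.2],[10.3,0.6,-10.2],[10.3,0.6,-10.2],[10.3,0.6,-10.2],[10.3,0.6,-10.2]],"turn":[[1.5,-1.1,0.3],[1.5,-1.1,0.3],[1.5,-1.1,0.3],[1.5,-1.1,0.3],[1.5,-1.1,0.3],[1.5,-1.1,0.3],[1.5,-1.1,0.3],[1.5,-1.1,0.3],[1.5,-1.1,0.3],[1.5,-1.1,0.3]]}' 40
python3 - <<'E'
from h import *
snap('side','s23');snap('top','t23')
a=cv2.imread('pics/s23.png')[140:220,260:360]; b=cv2.imread('pics/t23.png')[130:210,200:300]
cv2.imwrite('pics/c23.png',np.hstack([cv2.resize(a,(400,320),interpolation=cv2.INTER_NEAREST),cv2.resize(b,(400,320),interpolation=cv2.INTER_CUBIC)]))
s=manip.read_state();print(s['finger_gap'],s['eef_pos'])
E
```

```text
clock: 39.0
eef_pos: [523.2, 91.5, 54.4]
eef_rot: [-3.141, -0.0, -3.106]
wrist_force: [-2.7, -5.3, 5.4]
finger_gap: 13.0
13.29698994566256 [523.23054121  91.45889145  54.3416592 ]
```

View pics/c23.png

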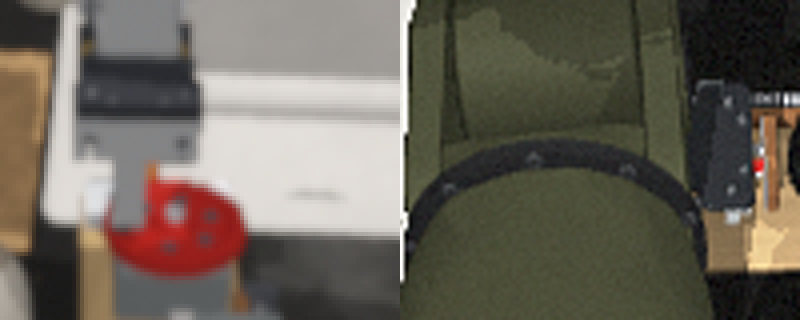

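```bash
python3 arc.py 556 103.8 523.2 91.5 10 25 40 55 70 85 85
```

```text
theta -159.4 r 35.0
[[np.float64(-0.16), np.float64(0.59), 0], [np.float64(-0.21), np.float64(1.5), 0], [np.float64(-0.02), np.float64(2.4), 0], [np.float64(0.39), np.float64(3.21), 0], [np.float64(1.0), np.float64(3.89), 0], [np.float64(1.77), np.float64(4.39), 0], [np.float64(1.77), np.float64(4.39), 0]]
```

```bash
python3 -m inch '{"grip":[-1,-1,-1,-1],"travel":[[-0.16,0.59,0],[-0.21,1.5,0],[-0.02,2.4,0],[-0.02,2.4,0]],"turn":[[0,0,0],[0,0,0],[0,0,0],[0,0,0]]}' 40
```

```text
clock: 39.6
eef_pos: [522.1, 115.0, 54.1]
eef_rot: [-3.14, -0.003, -3.106]
wrist_force: [-4.6, -4.7, -3.3]
finger_gap: 12.9
```

```bash
python3 arc.py 556 103.8 522.5 115.2 15 30 50 70 90 110 130 150 150
```

```text
theta 161.2 r 35.4
[[np.float64(0.44), np.float64(0.81), 0], [np.float64(1.04), np.float64(1.49), 0], [np.float64(2.08), np.float64(2.12), 0], [np.float64(3.28), np.float64(2.36), 0], [np.float64(4.48), np.float64(2.17), 0], [np.float64(5.54), np.float64(1.59), 0], [np.float64(6.34), np.float64(0.67), 0], [np.float64(6.78), np.float64(-0.46), 0], [np.float64(6.78), np.float64(-0.46), 0]]
```

```bash
python3 -m inch '{"grip":[-1,-1,-1,-1,-1],"travel":[[0.44,0.81,0],[1.04,1.49,0],[2.08,2.12,0],[3.28,2.36,0],[3.28,2.36,0]],"turn":[[0,0,0],[0,0,0],[0,0,0],[0,0,0],[0,0,0]]}' 40
```

```text
clock: 40.22
eef_pos: [555.4, 138.9, 54.0]
eef_rot: [-3.14, -0.002, -3.105]
wrist_force: [6.7, 2.1, -8.2]
finger_gap: 12.2
```

```bash
python3 arc.py 556 103.9 555.4 138.9 15 35 55 75 95 115 135 155 175 175
```

```text
theta 91.0 r 35.0
[[np.float64(0.91), np.float64(-0.1), 0], [np.float64(2.02), np.float64(-0.6), 0], [np.float64(2.89), np.float64(-1.44), 0], [np.float64(3.42), np.float64(-2.54), 0], [np.float64(3.55), np.float64(-3.75), 0], [np.float64(3.26), np.float64(-4.92), 0], [np.float64(2.58), np.float64(-5.93), 0], [np.float64(1.59), np.float64(-6.65), 0], [np.float64(0.42), np.float64(-6.98), 0], [np.float64(0.42), np.float64(-6.98), 0]]
```

```bash
python3 -m inch '{"grip":[-1,-1,-1,-1,-1,-1],"travel":[[0.91,-0.1,0],[2.02,-0.6,0],[2.89,-1.44,0],[3.42,-2.54,0],[3.55,-3.75,0],[3.55,-3.75,0]],"turn":[[0,0,0],[0,0,0],[0,0,0],[0,0,0],[0,0,0],[0,0,0]]}' 40
```

```text
clock: 40.98
eef_pos: [590.9, 100.3, 54.0]
eef_rot: [-3.14, -0.002, -3.107]
wrist_force: [-0.9, 0.4, 0.1]
finger_gap: 0.2
```

```bash
python3 -m inch '{"grip":[-1,-1,-0.2,-0.2,-0.2],"travel":[[0,0,4],[0,0,9],[-6,0,10],[-12,0,10],[-16,0,10]],"turn":[[0,0,0],[0,0,0],[0,0,0],[0,0,0],[0,0,0]]}' 30
python3 - <<'E'
from h import *
snap('side','s24');snap('top','t24')
a=cv2.imread('pics/s24.png')[140:220,260:360]; b=cv2.imread('pics/t24.png')[130:210,200:300]
cv2.imwrite('pics/c24.png',np.hstack([cv2.resize(a,(400,320),interpolation=cv2.INTER_NEAREST),cv2.resize(b,(400,320),interpolation=cv2.INTER_CUBIC)]))
print(manip.read_state()['joints'])
E
```

```text
clock: 41.6
eef_pos: [428.6, 100.4, 154.2]
eef_rot: [-3.14, -0.001, -3.107]
wrist_force: [1.0, -0.2, 0.6]
finger_gap: 26.9
[ 1.47935448e-01  7.83191969e-02  1.84618080e+00 -1.16810367e-03
  1.21862586e+00 -1.45804752e+00]
```

View pics/c24.png

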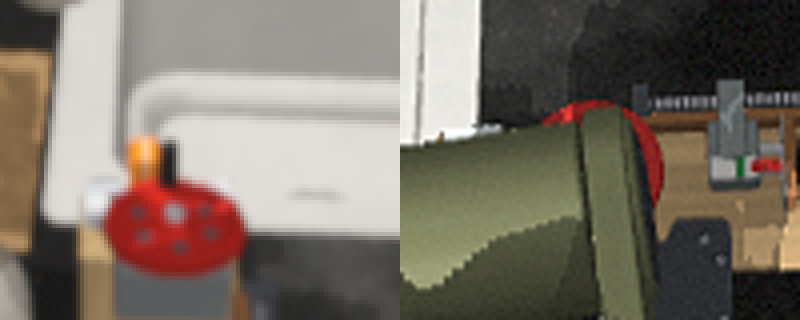

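```bash
python3 - <<'E'
from h import *
im=cv2.imread('pics/s24.png').max(-1)
s=(im[172:190,296:310]<80).astype(np.uint8); n,l,st,c=cv2.connectedComponentsWithStats(s); print(st.tolist(),c+[296,172])
for th in range(80,111,5):
    p=np.array([553.4+35*np.cos(np.radians(th)),103.9+35*np.sin(np.radians(th)),88]); print(th,p.round(1),np.round(w2px('side',p),1),np.round(w2px('side',p+[0,0,16]),1))
E
python3 -m inch '{"grip":[-0.2,-0.2,-0.2,-0.2,-0.2,-0.2],"travel":[[2,1,1],[4,2,1],[7,3,1],[10,3.8,1],[12.3,3.8,1],[12.3,3.8,1]],"turn":[[0,0,10],[0,0,20],[0,0,30],[0,0,40],[0,0,50],[0,0,54]]}' 30
```

```text
[[0, 0, 14, 18, 220], [4, 4, 4, 11, 32]] [[302.6    180.4   ]
 [301.8125 181.1875]]
80 [559.5 138.4  88. ] [306.4 180.7] [306.8 175.5]
85 [556.5 138.8  88. ] [305.2 180.6] [305.6 175.4]
90 [553.4 138.9  88. ] [304.  180.5] [304.4 175.3]
95 [550.3 138.8  88. ] [302.8 180.5] [303.1 175.3]
100 [547.3 138.4  88. ] [301.6 180.5] [301.9 175.3]
105 [544.3 137.7  88. ] [300.4 180.7] [300.7 175.4]
110 [541.4 136.8  88. ] [299.2 180.8] [299.5 175.6]
clock: 42.45
eef_pos: [552.6, 138.6, 163.7]
eef_rot: [-3.141, -0.002, -2.16]
wrist_force: [-0.6, -0.2, 0.5]
finger_gap: 37.4
```

```bash
python3 -m inch '{"grip":[-0.3,-0.3,-0.3,-0.3,-0.3,-1,-1,-1,-1],"travel":[[-0.3,0,-3],[-0.3,0,-6],[-0.3,0,-9],[-0.3,0,-11],[-0.3,0,-11],[-0.3,0,-11],[-0.3,0,-11],[-0.3,0,-11],[-0.3,0,-11]],"turn":[[0,0,0],[0,0,0],[0,0,0],[0,0,0],[0,0,0],[0,0,0],[0,0,0],[0,0,0],[0,0,0]]}' 30
python3 - <<'E'
from h import *
print(manip.read_state()['joints'])
snap('side','s25')
a=cv2.imread('pics/s25.png')[120:220,240:360]; 
cv2.imwrite('pics/c25.png',cv2.resize(a,(600,500),interpolation=cv2.INTER_CUBIC))
E
```

```text
clock: 43.58
eef_pos: [549.5, 139.7, 54.7]
eef_rot: [-3.141, -0.0, -2.16]
wrist_force: [-3.8, 6.7, 3.9]
finger_gap: 13.1
[ 1.84557062e-01  4.68433055e-01  1.59789480e+00 -2.20643979e-04
  1.07514325e+00 -2.36801318e+00]
```

View pics/c25.png

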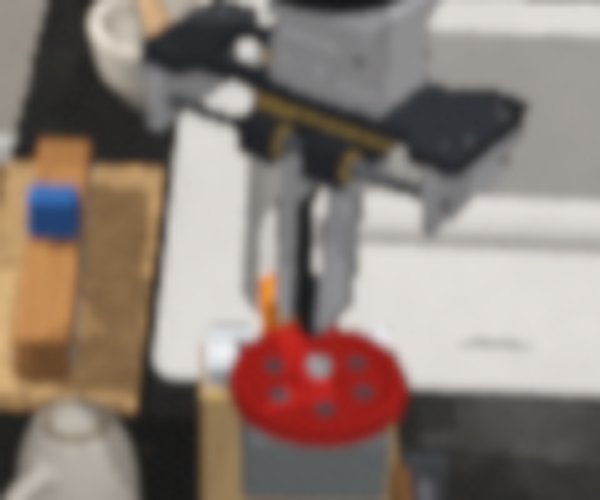

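```bash
cat > arc2.py <<'E'
import sys,numpy as np
from cell import manip
s=manip.read_state(); x,y=s['eef_pos'][:2]; hx,hy=553.4,103.9
t0=np.arctan2(y-hy,x-hx); r0=np.hypot(x-hx,y-hy); yaw=s['eef_rot'][2]; 
print('theta %.1f r %.1f jaw %.1f j6 %.2f gap %.1f F %s'%(np.degrees(t0),r0,(np.degrees(yaw)-90)%360,s['joints'][5],s['finger_gap'],np.round(s['wrist_force'],1)))
r=float(sys.argv[1])
print([[round(float(hx+r*np.cos(t0-np.radians(d))-x)/10,2),round(float(hy+r*np.sin(t0-np.radians(d))-y)/10,2),0] for d in map(float,sys.argv[2:])])
E
python3 arc2.py 35.5 10 20 30 40 50 60 70 80 90
```

```text
theta 96.3 r 36.0 jaw 146.3 j6 -2.37 gap 13.0 F [-4.7  7.   3.5]
[[0.62, -0.04, 0], [1.24, -0.13, 0], [1.82, -0.33, 0], [2.36, -0.63, 0], [2.85, -1.02, 0], [3.26, -1.48, 0], [3.58, -2.01, 0], [3.8, -2.59, 0], [3.92, -3.19, 0]]
```

```bash
python3 -m inch '{"grip":[-1,-1,-1,-1,-1],"travel":[[0.62,-0.04,0],[1.24,-0.13,0],[1.82,-0.33,0],[2.36,-0.63,0],[2.36,-0.63,0]],"turn":[[0,0,-10],[0,0,-20],[0,0,-30],[0,0,-40],[0,0,-40]]}' 30; python3 arc2.py 35.3 10 20 30 40 50 60 70 80 90 100
```

```text
clock: 44.25
eef_pos: [573.2, 133.7, 54.8]
eef_rot: [3.141, 0.0, -2.857]
wrist_force: [0.9, 3.4, -4.5]
finger_gap: 13.3
theta 56.5 r 35.8 jaw 106.3 j6 -1.69 gap 13.3 F [ 0.9  3.4 -4.5]
[[0.45, -0.42, 0], [0.86, -0.89, 0], [1.18, -1.41, 0], [1.41, -1.98, 0], [1.53, -2.59, 0], [1.55, -3.2, 0], [1.45, -3.81, 0], [1.26, -4.39, 0], [0.96, -4.93, 0], [0.58, -5.41, 0]]
```

Works well. Continue 100°.

```bash
python3 -m inch '{"grip":[-1,-1,-1,-1,-1,-1,-1,-1,-1,-1],"travel":[[0.45,-0.42,0],[0.86,-0.89,0],[1.18,-1.41,0],[1.41,-1.98,0],[1.53,-2.59,0],[1.55,-3.2,0],[1.45,-3.81,0],[1.26,-4.39,0],[0.96,-4.93,0],[0.96,-4.93,0]],"turn":[[0,0,-10],[0,0,-20],[0,0,-30],[0,0,-40],[0,0,-50],[0,0,-60],[0,0,-70],[0,0,-80],[0,0,-90],[0,0,-90]]}' 30; python3 arc2.py 35.2 10 20 30 40 50 60 70 80 90 100
```

```text
clock: 45.5
eef_pos: [582.8, 84.0, 54.8]
eef_rot: [3.141, 0.001, 1.859]
wrist_force: [2.0, -0.5, -6.9]
finger_gap: 13.2
theta -34.1 r 35.4 jaw 16.5 j6 -0.21 gap 13.2 F [ 2.  -0.5 -6.9]
[[-0.41, -0.46, 0], [-0.87, -0.86, 0], [-1.4, -1.18, 0], [-1.97, -1.4, 0], [-2.57, -1.52, 0], [-3.19, -1.53, 0], [-3.79, -1.43, 0], [-4.37, -1.23, 0], [-4.91, -0.93, 0], [-5.38, -0.54, 0]]
```

```bash
python3 -m inch '{"grip":[-1,-1,-1,-1,-1,-1,-1,-1,-1,-1],"travel":[[-0.41,-0.46,0],[-0.87,-0.86,0],[-1.4,-1.18,0],[-1.97,-1.4,0],[-2.57,-1.52,0],[-3.19,-1.53,0],[-3.79,-1.43,0],[-4.37,-1.23,0],[-4.91,-0.93,0],[-4.91,-0.93,0]],"turn":[[0,0,-10],[0,0,-20],[0,0,-30],[0,0,-40],[0,0,-50],[0,0,-60],[0,0,-70],[0,0,-80],[0,0,-90],[0,0,-90]]}' 30; python3 arc2.py 35.2 10 20 30 40 50 60 70 80 90 100
```

```text
clock: 46.75
eef_pos: [533.1, 74.2, 54.8]
eef_rot: [3.14, 0.002, 0.293]
wrist_force: [-1.9, -4.8, -3.8]
finger_gap: 13.3
theta -124.4 r 36.0 jaw 286.8 j6 1.35 gap 13.3 F [-1.9 -4.8 -3.8]
[[-0.43, 0.45, 0], [-0.83, 0.92, 0], [-1.14, 1.45, 0], [-1.36, 2.02, 0], [-1.47, 2.62, 0], [-1.48, 3.24, 0], [-1.38, 3.84, 0], [-1.17, 4.42, 0], [-0.87, 4.96, 0], [-0.48, 5.43, 0]]
```

```bash
python3 -m inch '{"grip":[-1,-1,-1,-1,-1,-1,-1],"travel":[[-0.43,0.45,0],[-0.83,0.92,0],[-1.14,1.45,0],[-1.36,2.02,0],[-1.47,2.62,0],[-1.48,3.24,0],[-1.48,3.24,0]],"turn":[[0,0,-10],[0,0,-20],[0,0,-30],[0,0,-40],[0,0,-50],[0,0,-60],[0,0,-60]]}' 30; python3 arc2.py 35.2
```

```text
clock: 47.62
eef_pos: [517.1, 106.5, 54.7]
eef_rot: [3.138, 0.004, -0.75]
wrist_force: [-7.3, -1.4, 0.7]
finger_gap: 13.1
theta 175.9 r 36.4 jaw 227.1 j6 2.45 gap 13.1 F [-7.3 -1.4  0.7]
[]
```

```bash
python3 -m inch '{"grip":[-0.3,-0.3,-0.3,-0.3,-0.3,-0.3,-0.3,-0.3,-0.3,-0.3],"travel":[[0,0,0],[0,0,0],[0,0,2],[0,0,5],[0,0,6],[0,0,6],[0,0,6],[0,0,6],[0,0,6],[0,0,6]],"turn":[[0,0,0],[0,0,0],[0,0,0],[0,0,0],[0,0,10],[0,0,20],[0,0,30],[0,0,40],[0,0,50],[0,0,60]]}' 30; python3 -m inch '{"grip":[-0.3,-0.3,-0.3,-0.3,-0.3,-0.3,-0.3,-0.3,-0.3,-0.3],"travel":[[-1,0,0],[-3,0,0],[-6,0,0],[-6,0,0],[-6,0,0],[-6,0,0],[-6,0,0],[-6,0,0],[-6,0,0],[-6,0,0]],"turn":[[0,0,10],[0,0,20],[0,0,30],[0,0,40],[0,0,50],[0,0,60],[0,0,70],[0,0,80],[0,0,90],[0,0,100]]}'; python3 -m inch '{"grip":[-0.3,-0.3,-0.3,-0.3,-0.3,-0.3,-0.3,-0.3],"travel":[[0,0,0],[0,0,0],[0,0,0],[0,0,0],[0,0,0],[0,0,0],[0,0,0],[0,0,0]],"turn":[[0,0,10],[0,0,20],[0,0,30],[0,0,40],[0,0,50],[0,0,60],[0,0,70],[0,0,80]]}'
python3 - <<'E'
from h import *
s=manip.read_state();print(s['joints'][5],np.degrees(s['eef_rot'][2])-90)
snap('side','s26');snap('top','t26')
a=cv2.imread('pics/s26.png')[140:220,260:360]; b=cv2.imread('pics/t26.png')[130:210,200:300]
cv2.imwrite('pics/c26.png',np.hstack([cv2.resize(a,(400,320),interpolation=cv2.INTER_NEAREST),cv2.resize(b,(400,320),interpolation=cv2.INTER_CUBIC)]))
E
```

```text
clock: 48.88
eef_pos: [517.3, 106.6, 115.1]
eef_rot: [3.137, 0.003, 0.306]
wrist_force: [-0.8, 0.4, -0.5]
finger_gap: 32.4
clock: 50.12
eef_pos: [457.6, 106.6, 115.5]
eef_rot: [3.136, 0.003, 2.059]
wrist_force: [0.7, -0.2, -0.3]
finger_gap: 32.6
clock: 51.12
eef_pos: [457.9, 106.6, 115.9]
eef_rot: [3.137, 0.004, -2.819]
wrist_force: [1.0, -0.8, 0.1]
finger_gap: 33.0
-1.748350279987405 -251.53873402133922
```

View pics/c26.png

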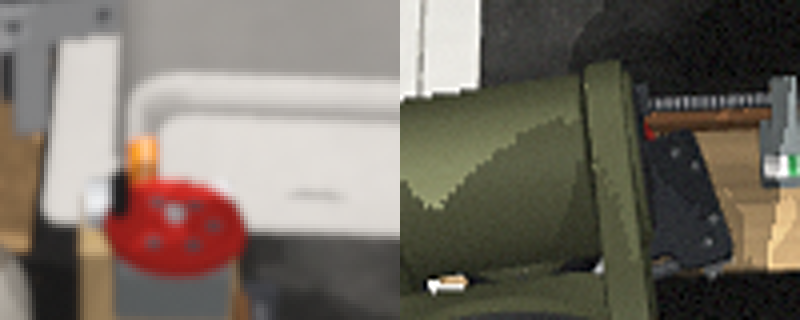

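```bash
python3 -m inch '{"grip":[-0.3,-0.3,-0.3,-0.3,-0.3,-1,-1,-1,-1],"travel":[[3,0,0],[6,0,0],[6,0,0],[6,0,-3],[6,0,-6.1],[6,0,-6.1],[6,0,-6.1],[6,0,-6.1],[6,0,-6.1]],"turn":[[0,0,0],[0,0,0],[0,0,0],[0,0,0],[0,0,0],[0,0,0],[0,0,0],[0,0,0],[0,0,0]]}' 30;  python3 arc2.py 35.3 10 20 30 40 50 60 70 80 90
```

```text
clock: 52.35
eef_pos: [518.5, 106.6, 56.2]
eef_rot: [3.137, 0.006, -2.824]
wrist_force: [-2.4, -2.0, 7.8]
finger_gap: 13.1
theta 175.6 r 35.0 jaw 108.2 j6 -1.76 gap 13.1 F [-2.4 -2.   7.8]
[[0.07, 0.61, 0], [0.27, 1.19, 0], [0.57, 1.73, 0], [0.96, 2.2, 0], [1.43, 2.6, 0], [1.96, 2.92, 0], [2.54, 3.13, 0], [3.14, 3.25, 0], [3.76, 3.25, 0]]
```

```bash
python3 -m inch '{"grip":[-1,-1,-1,-1,-1,-1,-1,-1,-1,-1],"travel":[[0.07,0.61,0],[0.27,1.19,0],[0.57,1.73,0],[0.96,2.2,0],[1.43,2.6,0],[1.96,2.92,0],[2.54,3.13,0],[3.14,3.25,0],[3.76,3.25,0],[3.76,3.25,0]],"turn":[[0,0,-10],[0,0,-20],[0,0,-30],[0,0,-40],[0,0,-50],[0,0,-60],[0,0,-70],[0,0,-80],[0,0,-90],[0,0,-90]]}' 30; python3 arc2.py 35.3 10 20 30 40 50 60 70 80 90
```

```text
clock: 53.6
eef_pos: [556.0, 138.6, 56.3]
eef_rot: [3.138, 0.007, 1.886]
wrist_force: [-1.7, -4.4, -1.1]
finger_gap: 13.1
theta 85.7 r 34.8 jaw 18.0 j6 -0.13 gap 13.1 F [-1.7 -4.4 -1.1]
[[0.61, -0.05, 0], [1.19, -0.25, 0], [1.73, -0.55, 0], [2.21, -0.94, 0], [2.61, -1.4, 0], [2.92, -1.93, 0], [3.14, -2.51, 0], [3.25, -3.11, 0], [3.26, -3.73, 0]]
```

```bash
python3 -m inch '{"grip":[-1,-1,-1,-1,-1,-1,-1,-1,-1,-1],"travel":[[0.61,-0.05,0],[1.19,-0.25,0],[1.73,-0.55,0],[2.21,-0.94,0],[2.61,-1.4,0],[2.92,-1.93,0],[3.14,-2.51,0],[3.25,-3.11,0],[3.26,-3.73,0],[3.26,-3.73,0]],"turn":[[0,0,-10],[0,0,-20],[0,0,-30],[0,0,-40],[0,0,-50],[0,0,-60],[0,0,-70],[0,0,-80],[0,0,-90],[0,0,-90]]}' 30; python3 arc2.py 35.2 10 20 30 40 50 60 70
python3 - <<'E'
from h import *
snap('side','s27')
a=cv2.imread('pics/s27.png')[150:350,240:380]; 
cv2.imwrite('pics/c27.png',cv2.resize(a,None,fx=3,fy=3,interpolation=cv2.INTER_CUBIC))
E
```

```text
clock: 54.85
eef_pos: [587.4, 101.3, 56.3]
eef_rot: [3.139, 0.009, 0.312]
wrist_force: [-8.1, -0.1, 1.6]
finger_gap: 13.3
theta -4.4 r 34.1 jaw 287.9 j6 1.37 gap 13.3 F [-8.1 -0.1  1.6]
[[0.01, -0.61, 0], [-0.2, -1.19, 0], [-0.5, -1.73, 0], [-0.89, -2.2, 0], [-1.35, -2.6, 0], [-1.88, -2.91, 0], [-2.45, -3.13, 0]]
```

View pics/c27.png

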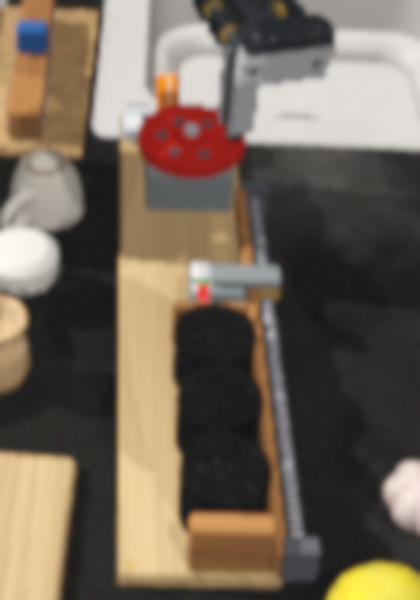

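```bash
sed -i 's/553.4,103.9/552.7,103.9/' arc2.py; python3 arc2.py 35 10 20 30 40 50 60
```

```text
theta -4.3 r 34.8 jaw 288.0 j6 1.37 gap 13.1 F [-7.8 -0.3  1. ]
[[-0.08, -0.6, 0], [-0.28, -1.18, 0], [-0.58, -1.71, 0], [-0.97, -2.18, 0], [-1.43, -2.58, 0], [-1.96, -2.89, 0]]
```

```bash
python3 -m inch '{"grip":[-1,-1,-1,-1,-1,-1,-1],"travel":[[-0.08,-0.6,0],[-0.28,-1.18,0],[-0.58,-1.71,0],[-0.97,-2.18,0],[-1.43,-2.58,0],[-1.96,-2.89,0],[-1.96,-2.89,0]],"turn":[[0,0,-10],[0,0,-20],[0,0,-30],[0,0,-40],[0,0,-50],[0,0,-60],[0,0,-60]]}' 30; python3 arc2.py 35
```

```text
clock: 55.78
eef_pos: [567.6, 72.9, 56.3]
eef_rot: [3.14, 0.01, -0.735]
wrist_force: [1.8, 2.9, -5.1]
finger_gap: 13.5
theta -64.3 r 34.4 jaw 227.9 j6 2.36 gap 13.5 F [ 1.8  2.9 -5.1]
[]
```

```bash
python3 -m inch '{"grip":[-0.3,-0.3,-0.3,-0.3,-0.3,-0.3,-0.3,-0.3,-0.3,-0.3],"travel":[[0,0,0],[0,0,0],[0,0,2],[0,0,5],[0,0,6],[-4,0,8],[-8,0,8],[-13,2,8],[-18,4,8],[-20,7,8]],"turn":[[0,0,0],[0,0,0],[0,0,0],[0,0,0],[0,0,10],[0,0,20],[0,0,30],[0,0,40],[0,0,50],[0,0,60]]}' 30; python3 -m inch '{"grip":[-0.3,-0.3,-0.3,-0.3,-0.3,-0.3,-0.3,-0.3,-0.3],"travel":[[-1,4,0],[-1,8,0],[-1,10,0],[-1,12,0],[-1,12,0],[-1,12,0],[-1,12,0],[-1,12,0],[-1,12,0]],"turn":[[0,0,10],[0,0,20],[0,0,30],[0,0,40],[0,0,50],[0,0,60],[0,0,70],[0,0,80],[0,0,90]]}'
python3 - <<'E'
from h import *
snap('side','s28');snap('top','t28')
a=cv2.imread('pics/s28.png')[150:350,240:380]; 
cv2.imwrite('pics/c28.png',cv2.resize(a,None,fx=3,fy=3,interpolation=cv2.INTER_CUBIC))
b=cv2.imread('pics/t28.png')[140:205,200:400];cv2.imwrite('pics/c28t.png',cv2.resize(b,None,fx=4,fy=4,interpolation=cv2.INTER_CUBIC))
b=cv2.imread('pics/t28.png')[150:195,295:345];cv2.imwrite('pics/c28p.png',cv2.resize(b,None,fx=12,fy=12,interpolation=cv2.INTER_NEAREST))
E
```

```text
clock: 57.02
eef_pos: [365.9, 143.1, 136.8]
eef_rot: [3.14, 0.009, 0.318]
wrist_force: [0.9, -0.0, -0.3]
finger_gap: 32.9
clock: 58.15
eef_pos: [356.1, 263.1, 137.1]
eef_rot: [3.139, 0.009, 1.895]
wrist_force: [0.2, 0.3, 0.8]
finger_gap: 32.5
```

View pics/c28.png

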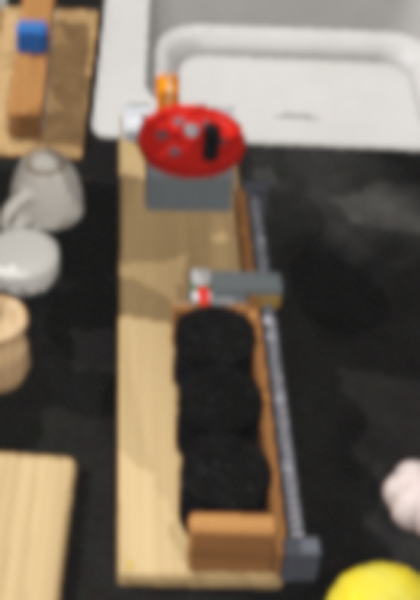

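View pics/c28t.png

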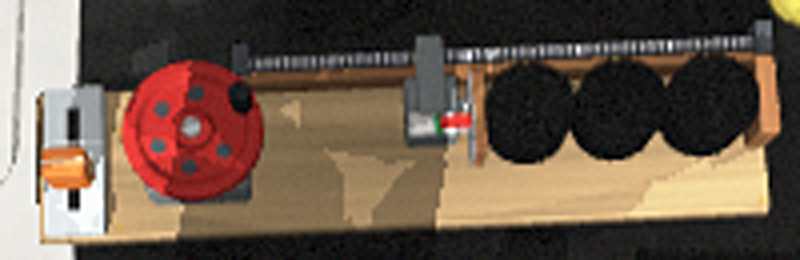

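View pics/c28p.png

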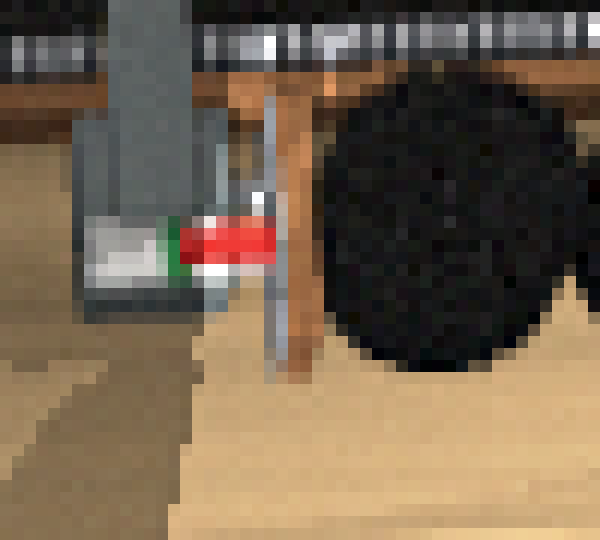

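```bash
python3 - <<'E'
import cv2,numpy as np
for n,v,u0,u1 in (('top0',171.,264,290),('t28',170,299,324)):
    im=cv2.imread(f'pics/{n}.png').astype(int)
    for r in range(168,174):
        print(n,r)
        print('  ',' '.join(f'{u}:{tuple(im[r,u,::-1])}' for u in range(u0,u1)))
E
python3 - <<'E'
import cv2
a=cv2.imread('pics/s28.png')[225:265,295:345]; b=cv2.imread('pics/side0.png')[195:235,295:345]
import numpy as np
cv2.imwrite('pics/c28s.png',np.vstack([cv2.resize(b,None,fx=8,fy=7,interpolation=cv2.INTER_NEAREST),cv2.resize(a,None,fx=8,fy=7,interpolation=cv2.INTER_NEAREST)]))
E
```

```text
top0 168
   264:(np.int64(135), np.int64(29), np.int64(31)) 265:(np.int64(124), np.int64(77), np.int64(56)) 266:(np.int64(88), np.int64(91), np.int64(84)) 267:(np.int64(82), np.int64(85), np.int64(92)) 268:(np.int64(85), np.int64(90), np.int64(90)) 269:(np.int64(92), np.int64(95), np.int64(97)) 270:(np.int64(93), np.int64(101), np.int64(98)) 271:(np.int64(94), np.int64(99), np.int64(100)) 272:(np.int64(93), np.int64(98), np.int64(101)) 273:(np.int64(93), np.int64(96), np.int64(97)) 274:(np.int64(96), np.int64(100), np.int64(98)) 275:(np.int64(85), np.int64(90), np.int64(92)) 276:(np.int64(65), np.int64(70), np.int64(70)) 277:(np.int64(82), np.int64(91), np.int64(89)) 278:(np.int64(77), np.int64(83), np.int64(83)) 279:(np.int64(95), np.int64(93), np.int64(98)) 280:(np.int64(108), np.int64(110), np.int64(114)) 281:(np.int64(103), np.int64(106), np.int64(110)) 282:(np.int64(107), np.int64(108), np.int64(113)) 283:(np.int64(105), np.int64(110), np.int64(111)) 284:(np.int64(104), np.int64(107), np.int64(111)) 285:(np.int64(103), np.int64(91), np.int64(85)) 286:(np.int64(100), np.int64(69)
[... 13199 characters left out ...]
p.int64(70)) 310:(np.int64(51), np.int64(81), np.int64(63)) 311:(np.int64(111), np.int64(114), np.int64(114)) 312:(np.int64(193), np.int64(200), np.int64(198)) 313:(np.int64(188), np.int64(195), np.int64(193)) 314:(np.int64(122), np.int64(128), np.int64(122)) 315:(np.int64(189), np.int64(163), np.int64(129)) 316:(np.int64(188), np.int64(162), np.int64(127)) 317:(np.int64(106), np.int64(110), np.int64(114)) 318:(np.int64(138), np.int64(141), np.int64(143)) 319:(np.int64(157), np.int64(103), np.int64(64)) 320:(np.int64(152), np.int64(103), np.int64(65)) 321:(np.int64(149), np.int64(101), np.int64(69)) 322:(np.int64(14), np.int64(13), np.int64(12)) 323:(np.int64(15), np.int64(20), np.int64(22))
```

View pics/c28s.png

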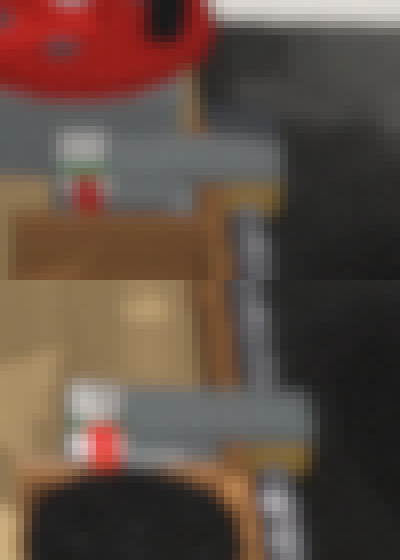

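```bash
python3 -m inch '{"grip":[-0.3,-0.3,-0.3,-0.3,-0.3,-0.3,-0.3,-0.3,-0.3,-0.3],"travel":[[4,-4,0],[8,-8,0],[12,-12,0],[17,-16,0],[21.2,-19,0],[21.2,-19,0],[21.2,-19,-3],[21.2,-19,-6],[21.2,-19,-8],[21.2,-19,-8]],"turn":[[0,0,0],[0,0,0],[0,0,0],[0,0,0],[0,0,0],[0,0,0],[0,0,0],[0,0,0],[0,0,0],[0,0,0]]}' 30
python3 - <<'E'
from h import *
snap('side','s29')
a=cv2.imread('pics/s29.png')[130:230,260:360]; 
cv2.imwrite('pics/c29.png',cv2.resize(a,None,fx=5,fy=5,interpolation=cv2.INTER_CUBIC))
E
```

```text
clock: 59.5
eef_pos: [566.8, 73.7, 56.2]
eef_rot: [-3.142, 0.008, 1.889]
wrist_force: [1.3, -0.2, 1.1]
finger_gap: 32.8
```

View pics/c29.png

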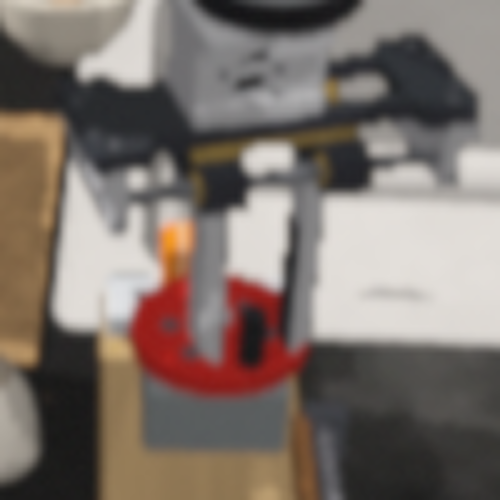

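Pin sits between the fingers. Close on it.

```bash
python3 -m inch '{"grip":[-1,-1,-1,-1],"travel":[[0.1,-0.1,0],[0.1,-0.1,0],[0.1,-0.1,0],[0.1,-0.1,0]],"turn":[[0,0,0],[0,0,0],[0,0,0],[0,0,0]]}' 30; python3 arc2.py 34.6 5 10 15 20 25
```

```text
clock: 60.05
eef_pos: [568.9, 72.7, 58.2]
eef_rot: [3.139, 0.009, 1.89]
wrist_force: [-2.4, 1.2, 7.0]
finger_gap: 13.1
theta -62.5 r 35.1 jaw 18.3 j6 -0.25 gap 13.1 F [-2.4  1.2  7. ]
[[-0.3, -0.08, 0], [-0.58, -0.18, 0], [-0.87, -0.26, 0], [-1.17, -0.31, 0], [-1.47, -0.34, 0]]
```

```bash
python3 -m inch '{"grip":[-1,-1,-1,-1],"travel":[[-0.3,-0.08,0],[-0.58,-0.18,0],[-0.87,-0.26,0],[-0.87,-0.26,0]],"turn":[[0,0,-5],[0,0,-10],[0,0,-15],[0,0,-15]]}' 30; python3 arc2.py 35;python3 -m inch '{"grip":[-0.2,-0.2,-0.2,-0.2,-0.2,-0.2,-0.2,-0.2,-0.2,-0.2],"travel":[[0,0,0],[0,0,0],[0,0,2],[0,0,5],[-2,2,9],[-6,5,9],[-10,8,9],[-14,11,9],[-18,15,9],[-20,18,9]],"turn":[[0,0,0],[0,0,0],[0,0,0],[0,0,0],[0,0,0],[0,0,0],[0,0,0],[0,0,0],[0,0,0],[0,0,0]]}'
python3 - <<'E'
from h import *
snap('side','s30');p,d=snap('top','t30')
for r in range(168,174): print(r,' '.join(f'{u}:{p[r,u,0]},{p[r,u,1]}' for u in range(301,322)))
a=cv2.imread('pics/s30.png')[150:350,240:380]; 
cv2.imwrite('pics/c30.png',cv2.resize(a,None,fx=3,fy=3,interpolation=cv2.INTER_CUBIC))
b=cv2.imread('pics/t30.png')[140:205,200:400];cv2.imwrite('pics/c30t.png',cv2.resize(b,None,fx=4,fy=4,interpolation=cv2.INTER_CUBIC))
E
```

```text
clock: 60.55
eef_pos: [560.6, 69.8, 58.3]
eef_rot: [3.138, 0.009, 1.627]
wrist_force: [4.4, -2.1, -2.3]
finger_gap: 13.6
theta -77.0 r 35.0 jaw 3.2 j6 0.01 gap 13.6 F [ 4.4 -2.1 -2.3]
[]
clock: 61.8
eef_pos: [358.9, 251.0, 148.6]
eef_rot: [3.137, 0.009, 1.628]
wrist_force: [0.7, 0.2, 0.1]
finger_gap: 37.5
168 301:96,84 302:74,80 303:137,136 304:135,134 305:120,120 306:94,98 307:99,102 308:130,128 309:65,95 310:58,68 311:80,80 312:154,110 313:174,119 314:204,139 315:148,62 316:226,126 317:143,74 318:173,162 319:190,131 320:155,108 321:55,40
169 301:119,101 302:69,76 303:159,158 304:156,153 305:153,153 306:147,146 307:148,144 308:157,154 309:59,111 310:167,48 311:164,51 312:174,64 313:173,68 314:238,70 315:235,59 316:243,77 317:207,50 318:120,119 319:165,110 320:159,110 321:87,63
170 301:113,95 302:60,68 303:159,159 304:154,152 305:155,153 306:150,148 307:197,192 308:202,200 309:63,129 310:163,36 311:180,41 312:167,28 313:165,35 314:243,62 315:240,57 316:244,59 317:216,44 318:126,138 319:159,108 320:157,108 321:99,69
171 301:114,98 302:64,69 303:158,158 304:197,195 305:195,196 306:190,187 307:203,200 308:208,207 309:64,131 310:121,36 311:157,26 312:166,61 313:224,87 314:233,86 315:195,42 316:226,91 317:223,85 318:139,122 319:156,106 320:156,107 321:104,71
172 301:107,93 302:61,65 303:178,175 304:205,203 305:206,204 306:207,205 307:209,206 308:213,208 309:120,163 310:64,111 311:94,131 312:203,195 313:255,255 314:249,251 315:137,121 316:204,188 317:150,125 318:141,139 319:160,109 320:156,106 321:152,108
173 301:105,90 302:53,58 303:137,138 304:164,166 305:164,164 306:136,136 307:135,135 308:136,134 309:82,109 310:52,81 311:55,84 312:136,140 313:188,194 314:158,169 315:152,135 316:194,170 317:104,111 318:114,117 319:153,104 320:152,101 321:163,112
```

View pics/c30t.png

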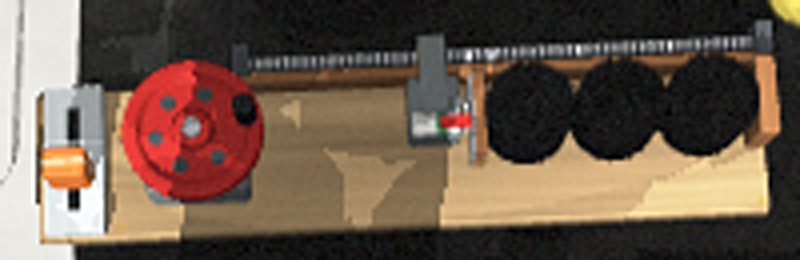

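View pics/c30.png

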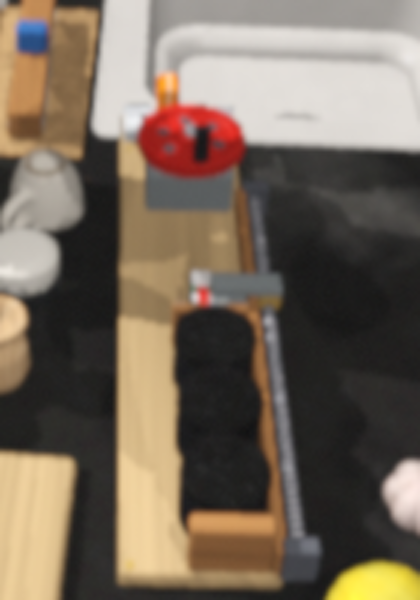

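Run:
```python
from h import *
b=cv2.imread('pics/t30.png')[155:205,205:232];cv2.imwrite('pics/c31t.png',cv2.resize(b,None,fx=11,fy=11,interpolation=cv2.INTER_NEAREST))
P=cloud('top',np.load('pics/t30_d.npy')); im=cv2.imread('pics/t30.png').astype(int)
m=(im[...,2]>170)&(im[...,1]>70)&(im[...,1]<190)&(im[...,0]<110)&(im[...,2]-im[...,0]>90)
m[:, :200]=0;m[:,235:]=0;m[:160]=0;m[205:]=0
q=P[m]; print(m.sum(),np.round(np.percentile(q,[3,50,97],axis=0),1).tolist())
q=P[m&(P[...,2]>61)]; print(len(q),np.round(np.percentile(q,[3,50,97],axis=0),1).tolist(), cv2.minAreaRect(q[:,:2].astype(np.float32)))
P=cloud('side',np.load('pics/s30_d.npy')); im=cv2.imread('pics/s30.png').astype(int)
m=(im[...,2]>170)&(im[...,1]>70)&(im[...,1]<190)&(im[...,0]<110)&(im[...,2]-im[...,0]>90); m[:,:285]=0;m[:,305:]=0;m[200:]=0
q=P[m]; print(m.sum(),np.round(np.percentile(q,[3,50,97],axis=0),1).tolist())
for l in('lock_grip','lock_line'): print(l,manip.look_for('top',l)[:2])
```

```text
96 [[nan, nan, nan], [nan, nan, nan], [nan, nan, nan]]
61 [[523.5, 143.9, 62.6], [530.3, 183.4, 68.3], [557.8, 197.6, 71.3]] ((549.031982421875, 170.0231475830078), (52.35871887207031, 58.3659553527832), 4.0942583084106445)
73 [[519.5, 121.5, 51.9], [531.4, 172.2, 67.4], [548.9, 186.3, 73.1]]
lock_grip [{'bbox': [229.9, 155.0, 267.0, 186.0], 'p': 0.62}, {'bbox': [209.7, 176.3, 222.0, 185.8], 'p': 0.6}]
lock_line [{'bbox': [208.5, 145.0, 396.8, 200.5], 'p': 0.85}, {'bbox': [384.9, 156.0, 395.9, 177.3], 'p': 0.25}]
```

View pics/c31t.png

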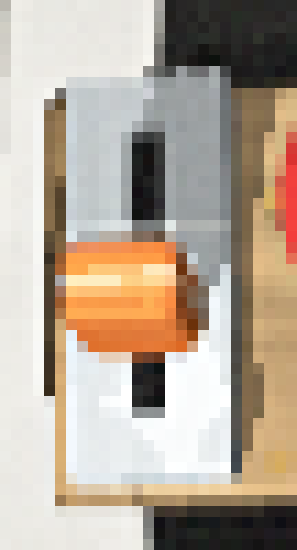

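Run:
```python
from h import *
f=lambda a,b,z:np.round(ray_z('top',205+a/11-.5,155+b/11-.5,z),1)
print('track line L/R',f(90,228,28),f(215,225,28))
print('grip line',f(120,282,68),'edges far/near top',f(115,243,68),f(115,325,68),'L/R',f(62,282,68),f(182,282,68))
print('slot far/near',f(147,130,28),f(150,412,28),'track top far/near',f(150,72,28),f(150,480,28))
```

```text
track line L/R [556.2 201.8  28. ] [556.8 171.7  28. ]
grip line [532.9 186.4  68. ] edges far/near top [542.2 187.9  68. ] [522.8 187.3  68. ] L/R [533.  199.8  68. ] [532.9 172.2  68. ]
slot far/near [580.4 188.8  28. ] [511.  186.1  28. ] track top far/near [594.9 188.5  28. ] [494.5 185.6  28. ]
```

```bash
python3 -m inch '{"grip":[0.1,0.1,0.1,0.1,0.1,0.1,0.1,0.1],"travel":[[5,-2,0],[10,-4,0],[15,-5.5,0],[17.4,-6.5,0],[17.4,-6.5,0],[17.4,-6.5,-3],[17.4,-6.5,-6],[17.4,-6.5,-6]],"turn":[[0,0,-1],[0,0,-1],[0,0,-1],[0,0,-1],[0,0,-1],[0,0,-1],[0,0,-1],[0,0,-1]]}' 20
python3 - <<'E'
from h import *
snap('side','s32')
a=cv2.imread('pics/s32.png')[110:210,250:350]; 
cv2.imwrite('pics/c32.png',cv2.resize(a,None,fx=5,fy=5,interpolation=cv2.INTER_CUBIC))
E
```

```text
clock: 63.0
eef_pos: [533.0, 184.4, 86.8]
eef_rot: [3.141, 0.01, 1.611]
wrist_force: [0.1, 0.3, 0.2]
finger_gap: 51.4
```

View pics/c32.png

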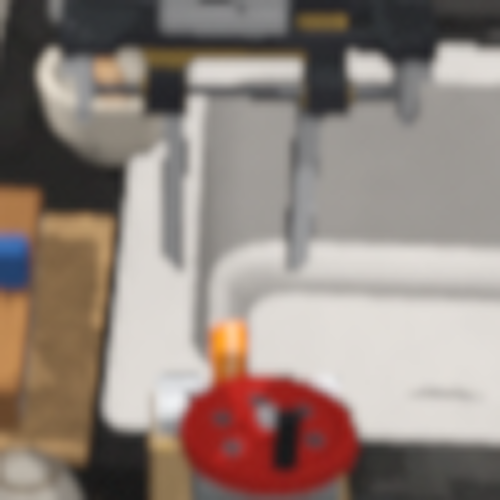

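Aligned over the lock grip. Descend to eef z≈18 (real tip ≈44) and close.

```bash
python3 -m inch '{"grip":[0.1,0.1,0.1,0.1,-1,-1,-1,-1],"travel":[[0,0.2,-3],[0,0.2,-5.5],[0,0.2,-6.8],[0,0.2,-6.8],[0,0.2,-6.8],[0,0.2,-6.8],[0,0.2,-6.8],[0,0.2,-6.8]],"turn":[[0,0,0],[0,0,0],[0,0,0],[0,0,0],[0,0,0],[0,0,0],[0,0,0],[0,0,0]]}' 20
```

```text
clock: 64.05
eef_pos: [534.1, 186.8, 20.8]
eef_rot: [3.138, 0.009, 1.611]
wrist_force: [-1.3, -0.2, 3.5]
finger_gap: 20.1
```

```bash
python3 -m inch '{"grip":[-1,-1,-1,-1,-1],"travel":[[0.6,0.02,0],[1.3,0.05,0],[2,0.07,0],[2.35,0.08,0],[2.35,0.08,0]],"turn":[[0,0,0],[0,0,0],[0,0,0],[0,0,0],[0,0,0]]}' 20; python3 -m inch '{"grip":[0.1,0.1,0.1,0.1,0.1,0.1,0.1,0.1,0.1,0.1],"travel":[[0,0,0],[0,0,0],[0,0,3],[0,0,7],[-2,2,11],[-7,4,12],[-12,6,12],[-17,8,12],[-20,9,12],[-20,9,12]],"turn":[[0,0,0],[0,0,0],[0,0,0],[0,0,0],[0,0,0],[0,0,0],[0,0,0],[0,0,0],[0,0,0],[0,0,0]]}'
python3 - <<'E'
from h import *
snap('side','s33');snap('top','t33')
b=cv2.imread('pics/t33.png')[155:205,205:232];cv2.imwrite('pics/c33l.png',cv2.resize(b,None,fx=11,fy=11,interpolation=cv2.INTER_NEAREST))
b=cv2.imread('pics/t33.png')[140:260,120:450];cv2.imwrite('pics/c33t.png',cv2.resize(b,None,fx=2.4,fy=2.4,interpolation=cv2.INTER_CUBIC))
E
```

```text
clock: 64.68
eef_pos: [558.2, 187.7, 20.9]
eef_rot: [3.137, 0.009, 1.611]
wrist_force: [1.2, 3.2, 0.3]
finger_gap: 19.8
clock: 65.92
eef_pos: [356.9, 278.2, 141.3]
eef_rot: [3.137, 0.009, 1.613]
wrist_force: [0.2, -0.4, -0.1]
finger_gap: 51.9
```

View pics/c33l.png

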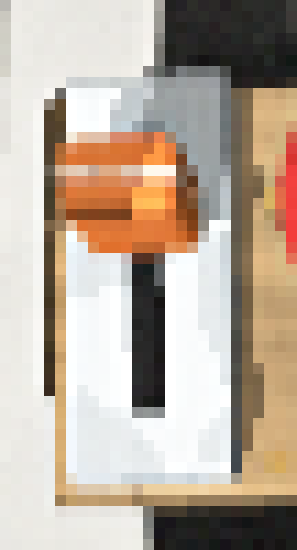

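View pics/c33t.png

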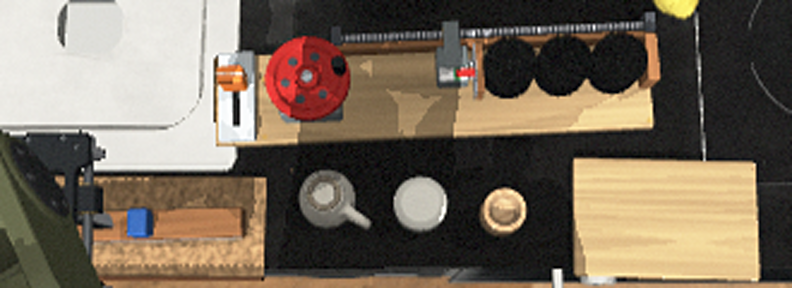

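Run:
```python
from h import *
f=lambda a,b,z:np.round(ray_z('top',205+a/11-.5,155+b/11-.5,z),1)
print('grip line',f(120,172,68),f(120,167,68),'edges',f(115,132,68),f(115,215,68),'near slot edge/near base', f(150,255,28))
p=cv2.imread('pics/t33.png')[:,:,::-1]
for r in range(169,173): print(r,' '.join(f'{u}:{p[r,u,0]},{p[r,u,1]}' for u in range(301,322)))
print([ (v,p[v,214:217].mean(0).round().tolist()) for v in range(165,176)])
S=cloud('side',np.load('pics/s33_d.npy')); bar(S,x1=440)
im=cv2.imread('pics/s33.png')
m=(S[...,0]>500)&(S[...,0]<620)&(S[...,1]>-260)&(S[...,1]<-70)&(S[...,2]>58)&(S[...,2]<70)&(im.max(-1)<50)
q=S[m]; 
for y0,y1 in((-255,-205),(-195,-150),(-140,-95)):
    k=q[(q[:,1]>y0)&(q[:,1]<y1)]; print(len(k),np.round(np.percentile(k,[2,98],axis=0),1).tolist())
```

```text
grip line [559.  187.2  68. ] [560.2 187.2  68. ] edges [568.5 188.7  68. ] [548.8 188.1  68. ] near slot edge/near base [549.4 187.2  28. ]
169 301:111,93 302:70,76 303:158,159 304:152,151 305:154,154 306:149,148 307:151,147 308:156,154 309:60,112 310:166,45 311:155,43 312:246,100 313:238,74 314:235,72 315:234,61 316:241,74 317:208,48 318:124,123 319:166,113 320:158,110 321:89,63
170 301:111,94 302:65,69 303:162,158 304:156,156 305:153,151 306:150,149 307:196,194 308:204,201 309:63,127 310:158,33 311:243,62 312:241,59 313:238,56 314:239,58 315:241,60 316:243,60 317:219,46 318:131,140 319:159,110 320:158,109 321:103,72
171 301:113,97 302:59,65 303:161,157 304:197,196 305:194,191 306:196,194 307:203,202 308:208,206 309:66,132 310:112,27 311:243,53 312:238,86 313:227,82 314:231,87 315:194,41 316:228,91 317:220,82 318:138,120 319:159,107 320:154,105 321:104,71
172 301:108,94 302:65,71 303:181,180 304:210,207 305:206,205 306:208,205 307:208,205 308:211,205 309:115,159 310:57,109 311:144,176 312:255,255 313:255,255 314:248,250 315:136,121 316:206,189 317:147,124 318:137,137 319:157,106 32
[... 226 characters left out ...]
]), (172, [219.0, 119.0, 58.0]), (173, [193.0, 103.0, 49.0]), (174, [121.0, 65.0, 30.0]), (175, [216.0, 114.0, 55.0])]
bar 363 mean [403.3 255.8  33.9] rect ((401.90087890625, 275.757080078125), (31.978363037109375, 206.3178253173828), 1.8736931085586548) pct [[386.3, 175.4, 29.0], [419.0, 376.5, 37.0]]
slope -0.02638351125654443 x at y 402.96868389193315
handle 64 mean [402.4 276.8  59.5] rect ((401.5298767089844, 279.1946716308594), (28.566303253173828, 25.590492248535156), 5.555172443389893) pct [[388.3, 267.8, 54.3], [416.3, 290.8, 63.1]]
560 [[550.9, -253.4, 60.3], [597.6, -206.5, 65.4]]
442 [[548.7, -194.1, 59.8], [595.6, -151.1, 65.4]]
369 [[546.3, -138.2, 59.3], [593.0, -96.4, 65.8]]
```

```bash
python3 -m inch '{"grip":[0.1,0.1,0.1,0.1,0.1,0.1,0.1,0.1,0.1,0.1],"travel":[[5,-2,0],[10,-4.5,0],[15,-7,0],[20,-9,0],[20.1,-9,0],[20.1,-9,-4],[20.1,-9,-8],[20.1,-9,-11],[20.1,-9,-12],[20.1,-9,-12]],"turn":[[0,0,0],[0,0,0],[0,0,0],[0,0,0],[0,0,0],[0,0,0],[0,0,0],[0,0,0],[0,0,0],[0,0,0]]}' 20; python3 -m inch '{"grip":[-1,-1,-1,-1],"travel":[[0,0,0],[0,0,0],[0,0,0],[0,0,0]],"turn":[[0,0,0],[0,0,0],[0,0,0],[0,0,0]]}' 20
```

```text
clock: 67.28
eef_pos: [559.6, 187.7, 21.3]
eef_rot: [3.137, 0.009, 1.612]
wrist_force: [-0.3, 0.3, -0.1]
finger_gap: 51.4
clock: 67.78
eef_pos: [559.6, 187.7, 21.7]
eef_rot: [3.137, 0.009, 1.612]
wrist_force: [-2.1, 0.0, 2.5]
finger_gap: 19.7
```

```bash
python3 -m inch '{"grip":[-1,-1,-1],"travel":[[-0.2,0,0],[-0.33,0,0],[-0.33,0,0]],"turn":[[0,0,0],[0,0,0],[0,0,0]]}' 20; python3 -m inch '{"grip":[0.1,0.1,0.1,0.1,0.1,0.1,0.1,0.1,0.1,0.1],"travel":[[0,0,0],[0,0,0],[0,0,3],[0,0,7],[-2,2,11],[-7,4,14],[-12,6,14],[-17,8,14],[-20,9,14],[-20,9,14]],"turn":[[0,0,0],[0,0,0],[0,0,0],[0,0,0],[0,0,0],[0,0,0],[0,0,0],[0,0,0],[0,0,0],[0,0,0]]}'
python3 - <<'E'
from h import *
p,d=snap('top','t34');snap('side','s34')
f=lambda a,b,z:np.round(ray_z('top',a,b,z),1)
print([ (v,p[v,214:217].mean(0).round().tolist()) for v in range(165,178)])
for r in range(170,173): print(r,' '.join(f'{u}:{p[r,u,0]},{p[r,u,1]}' for u in range(301,320)))
b=cv2.imread('pics/t34.png')[155:205,205:232];cv2.imwrite('pics/c34l.png',cv2.resize(b,None,fx=11,fy=11,interpolation=cv2.INTER_NEAREST))
a=cv2.imread('pics/s34.png')[120:360,190:380];cv2.imwrite('pics/c34s.png',cv2.resize(a,None,fx=2.5,fy=2.5,interpolation=cv2.INTER_CUBIC))
print(f(215.5,170.6,68),f(215.5,171,68))
E
```

```text
clock: 68.15
eef_pos: [556.3, 187.6, 21.7]
eef_rot: [3.137, 0.009, 1.612]
wrist_force: [0.0, -0.8, 0.6]
finger_gap: 19.5
clock: 69.4
eef_pos: [354.9, 278.3, 162.1]
eef_rot: [3.136, 0.009, 1.614]
wrist_force: [0.4, -0.3, 0.1]
finger_gap: 51.7
[(165, [222.0, 225.0, 228.0]), (166, [215.0, 220.0, 222.0]), (167, [192.0, 199.0, 203.0]), (168, [223.0, 145.0, 112.0]), (169, [253.0, 153.0, 69.0]), (170, [253.0, 163.0, 75.0]), (171, [253.0, 234.0, 190.0]), (172, [252.0, 191.0, 117.0]), (173, [252.0, 171.0, 80.0]), (174, [254.0, 188.0, 90.0]), (175, [236.0, 138.0, 66.0]), (176, [226.0, 123.0, 60.0]), (177, [225.0, 120.0, 53.0])]
170 301:113,96 302:63,67 303:161,160 304:156,154 305:153,151 306:152,150 307:196,194 308:201,199 309:66,131 310:161,30 311:179,42 312:173,39 313:167,32 314:245,63 315:242,60 316:243,57 317:217,42 318:127,136 319:157,107
171 301:114,98 302:62,66 303:159,158 304:197,195 305:195,194 306:194,193 307:203,201 308:209,206 309:67,130 310:122,37 311:156,25 312:165,55 313:143,51 314:236,90 315:200,46 316:226,90 317:224,88 318:141,124 319:160,106
172 301:109,92 302:62,69 303:179,178 304:207,203 305:202,202 306:208,207 307:208,206 308:213,208 309:114,157 310:61,112 311:98,135 312:207,199 313:196,195 314:254,254 315:135,122 316:214,193 317:150,125 318:136,135 319:156,106
[557.8 186.9  68. ] [556.7 186.9  68. ]
```

View pics/c34l.png

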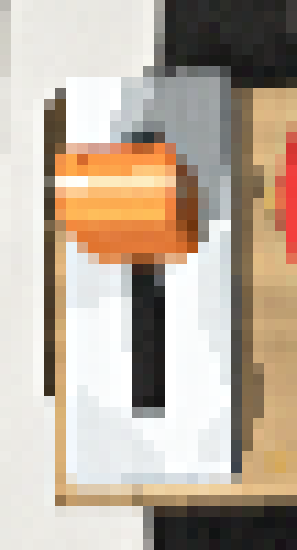

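View pics/c34s.png

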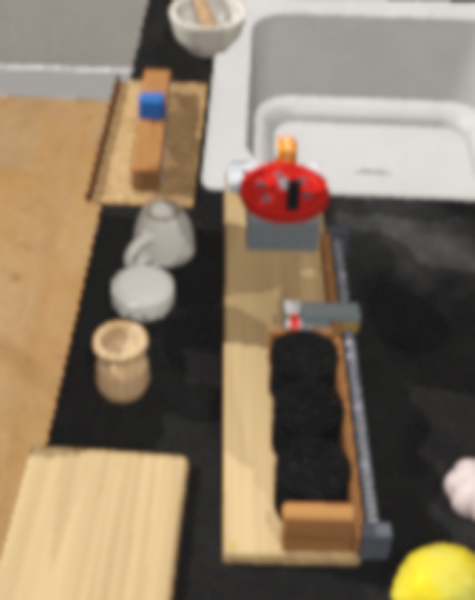

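```bash
python3 -c "
from cell import manip
print(manip.sign_off())"
```

```text
the job is handed in; nothing more can be done
None
```

I finished all the steps and handed the job in at about 69 s of the 192 s. No verdict was reported, so what follows comes from my last checks.

**What I did:**
- I stood the three black jars in the bed, pushed them flat to the fence with the straightedge (about 14 N), and put it back on the mat.
- I wound the wheel clockwise by its crank pin, about 763° in all, until the pointer stood in the green band.
- Then I slid the lock to the white line.

**Last checks, from the camera pictures:**
- **Jars:** upright, in one row along the fence. The near plate edge did not move during the last 15° of winding, so the row was firm.
- **Lock:** its white line is within about 1 mm of the track line. I overshot by about 2 mm the first time and moved it back.
- **Straightedge:** on the mat at about x 402, y 277 mm, close to the mat's centre.
- **Mug, timer and egg cup:** still where they started, judged from the pictures.

**What disagreed or went wrong:**
- **Spring compression:** the pictures give about 7–8 mm, but counting wheel turns from 0 gives only about 5.2 mm. Both are inside the allowed 4.5 to 10.5 mm.
- **Tool height:** the fingertips were really about 26 mm higher than the reported height. That made the first grasp of the straightedge miss, and I found it by touching the mat, which pressed the fingers down with up to 59 N.
- **Straightedge knocked:** it was shifted about 4 cm early in the run, so I measured its position again.
- **Crank pin:** it slipped out of the grip twice, once with about 50 N at the wrist for a moment. After that I turned the gripper along with the wheel.

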